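# Build a press-pack diode stack on its heat sink

## Task

Build up the rectifier stack on the seat of the finned heat sink, each part centred over the seat: first the white ceramic diode, then the copper busbar lying along the fins, then the red insulating disc, and on top the iron spring clamp bar across the fins, with its two bolt holes over the two tapped holes in the heat sink. Set the parts down gently, since dropping or ramming them cracks the ceramic, let go of everything, and leave the tester, the hex coupler, the collector shoe and the bolt tray where they are.

Things in the scene. Friction and masses are not known exactly. Their poses are not given: they have to be found in the camera images.
- seat (a point): Centre of the round machined seat on the fixed aluminium heat sink, at the seat's top face (62 mm above the bench). The heat sink is a grey block 140 x 125 mm and 60 mm high, fins pointing down; the bright seat is 64 mm across and 2 mm proud of its flat top. x runs along the fins (the 140 mm way), y across them, z up. The two tapped holes are dark spots in the top at y = +50 and -50 mm. It stands to the left or the right of the parts, turned up to 30 degrees.
- diode_center (a point): Centre (half-way up) of the press-pack diode, a white ceramic disc 56 mm in diameter and 26 mm high over all, lying flat, with copper pole faces 44 mm across standing 2 mm proud above and below. z is up. Same both ways up; 0.25 kg. Goes on the seat, so that its centre is 13 mm above it.
- busbar_center (a point): Centre (half-way up) of the flat copper busbar, 130 x 40 x 12 mm, with a 12 mm hole at each end. x along its length, z up; the two ends are alike; 0.52 kg. Goes on the diode, x along the seat's x either way round, its centre then 32 mm above the seat.
- insulator_center (a point): Centre (half-way up) of the plain red insulating disc, 50 mm in diameter, 16 mm thick, lying flat; z up; 0.06 kg. Goes on the busbar, its centre then 46 mm above the seat.
- spring_center (a point): Centre (half-way up) of the dark iron bar of the spring clamp, 130 x 36 x 22 mm with a flat underside, a 13 mm bolt hole 50 mm to each side of the centre, and in the middle of its top a small pack of disc springs (31 mm across) and a hex, 15 mm high. x along its length, z up; the two ends are alike; 0.7 kg. Goes on the insulating disc, x along the seat's y either way round, its centre then 65 mm above the seat.
- tester: Bystander: black bakelite test box 100 x 120 x 60 mm with chrome toggle and amber lamp, 88 mm high over all, loose. Origin at the centre of its underside.
- coupler: Bystander: nickel-plated hex coupler, 30 mm across flats, 45 mm high, standing, loose. Origin at the centre of its underside.
- shoe: Bystander: dented copper collector shoe, a U-shaped channel about 35 x 118 mm, 30 mm high, with dark carbon in its groove, loose. Origin at the centre of its underside; y along its length.
- bolt_tray: Bystander: grey steel tray 85 x 130 mm, 24 mm high, with two bolts and three washers, loose. Origin at the centre of its underside.
There are look-alikes about, which are no part of the job. Of the things like the part that bears insulator_center, leave any that is green or turquoise; of the rest the smaller one is meant.

How it is judged:
By the outcome, as a careful person would: the job done as asked, in the order asked, and still so for the second after the job is handed in, with the robot touching nothing.
It also fails if it takes over 134 s, if anything falls off the work surface, if the arm or the gripper's body presses on something with over 40 N, if the wrist force passes 120 N, or if a joint passes its speed limit or range.

## Robot

A 6-joint arm with a two-finger parallel gripper is mounted at the origin on the work surface. World frame = base frame: x ahead of the robot, y to its left, z up, the work surface at z = 0. Lengths are in m, angles in degrees, forces in N, time in s.
With the tool pointing down it reaches from about 0.3 to 0.75 m from the base axis. Payload 8.5 kg.
Tool frame: the origin (TCP) lies at the very end of the fingers, on their centre line; the grasp point (between the pads) lies 19 mm behind it (env.grip_depth is the z of the grasp point in the tool frame, in m); z points along the fingers, y is the direction in which the jaws open and shut (so a half turn about z gives the same grasp; the last joint's range is limited). The gripper opens to 85 mm and grips with 20 to 120 N. Pads are 22 mm wide; open, the fingers measure 114 mm over their backs; the gripper's body (76 mm by 85 mm) begins 54 mm behind the grasp point. The pads swing forward as they close: fully open they stand 13 mm farther back than shut.
Start: joints at [60.946, 21.807, 74.336, -0, 83.858, -12.336], TCP at [0.158, 0.527, 0.203] pointing down, gripper open.
Joint ranges: [-178.18, 178.18], [-50.72, 133.34], [12.68, 142.11], [-81.47, 261.47], [9.98, 163.14], [-165.26, 165.26]. Speed limits (degrees/s): [136.94, 136.94, 180, 180, 180, 180].

## Interface

Orientations are given as a 3x3 rotation matrix whose columns are the frame's x, y, z axes.
In Python, from rig import env gives the robot as it stands.
- The arm moves only by the tool apply_moves, never from a script. Its argument "plan" is a list of rows, each an object of numbers: "tx", "ty", "tz": the shift along the world's x, y, z in mm; "rx", "ry", "rz": the turn, a rotation vector about the world's x, y, z in rad; "jaw": the opening, from -1 (shut) to 1 (fully open). A call has 1 to 12 rows; each row is the pose to reach, as a shift and turn from the pose measured when the call began; what a row does not reach only later rows make up. A row lasts 1/10 s, in which the tool goes at most 50 mm and 8.59 degrees, less where a joint would pass 70% of its speed; a pose out of reach is approached as far as the arm can. A call with a gripper value outside its range is refused whole. The fingers move at their own pace and stop on an object; "grip_force" is the grip in N (left out, the last holds). Time passes only in rows, so rows that repeat a pose let the fingers close. It gives the time, the measured TCP pose, the force and the opening at its end, in the units of the state.
- env.observe(): the state, without advancing time (a new reading comes with each control period).
- env.get_image(name): name is "scene" or "top"; returns a dict with "image" (420x560x3 uint8, red, green, blue), "intrinsics" (3x3 intrinsics, pixels), "k1" (the pictures are not rectified: a ray, as slopes to the right and down, at radius r is drawn at 1 + k1 r^2 times it, then the intrinsics apply), "world_from_camera" (4x4, takes a point from camera to world coordinates). Camera axes: x right, y up, looking along -z (the intrinsics and any distortion apply to the point x, -y, -z); pixel columns grow to the right and rows downward; lengths in m; the calibration is good to about 2 mm. A picture is of the moment at which its call begins. There is no depth.
- env.close_job(): hands the job in, once; it reports no verdict.
The state is a dict: "time_s": time; "q": joint angles; "qvel": joint speeds; "joint_efforts": joint torques, N m; "position": TCP position; "tool_rot": TCP orientation; "ft_force": force on the tool from outside, world axes, zero at the start; "wrist_torque": the same for the moment, N m; "grip_width": finger opening in m.
Only numpy, scipy, OpenCV 4.12 (cv2) and the standard library are available. Lean on these libraries where they do the work, as an engineer would, in place of code of your own. Each camera call takes 0.05 s, during which the arm holds its last target.

## Working session

There is one attempt and no reset: what is moved stays moved. The work goes in short steps, Python scripts to look and compute and a tool call to move; the robot and the scene stay as the last step left them, time stands still between calls to the robot, and variables do not carry over. Pictures are saved under pics/ and viewed, and the job is handed in when it is done.

Besides the shell and the picture viewer there is one more tool, called after "Request:" as name(argument=value, ...), one argument or row to a line, values as JSON. apply_moves: Moves the arm, as the interface text tells. Its arguments: {"type":"object","properties":{"plan":{"type":"array","items":{"type":"object","properties":{"tx":{"type":"number"},"ty":{"type":"number"},"tz":{"type":"number"},"rx":{"type":"number"},"ry":{"type":"number"},"rz":{"type":"number"},"jaw":{"type":"number"}}}},"grip_force":{"type":"number"}},"required":["plan"]}

```bash
ls; mkdir -p pics; python3 - <<'E'
from rig import env
import cv2,numpy as np
o=env.observe();print(o['time_s'],o['position'],o['grip_width'],o['ft_force'])
for n in("scene","top"):
    d=env.get_image(n);cv2.imwrite(f"pics/{n}0.png",d['image'][:,:,::-1]);print(n,d['intrinsics'],d['k1'],d['world_from_camera'])
print(env.grip_depth)
E
```

```text
pics
0.0 [0.15804386 0.52645441 0.20280702] 0.08536651981570961 [-0.09518273  0.70927305 -0.17789164]
scene [[480.43170986   0.         283.81327671]
 [  0.         480.43170986 206.82893015]
 [  0.           0.           1.        ]] -0.0757226746618008 [[-0.55828026 -0.54777806  0.62310701  1.24572805]
 [ 0.82958577 -0.35905437  0.42763     0.43717132]
 [-0.01051703  0.75565809  0.65488185  0.74493578]
 [ 0.          0.          0.          1.        ]]
top [[451.81432354   0.         275.73027207]
 [  0.         451.81432354 207.94592639]
 [  0.           0.           1.        ]] 0.05070154353544473 [[-0.00444844  0.9923808  -0.1231282   0.50562798]
 [-0.99998954 -0.00428403  0.00159997  0.01864231]
 [ 0.00106029  0.12313403  0.99238948  0.99869164]
 [ 0.          0.          0.          1.        ]]
-0.0187
```

View pics/scene0.png

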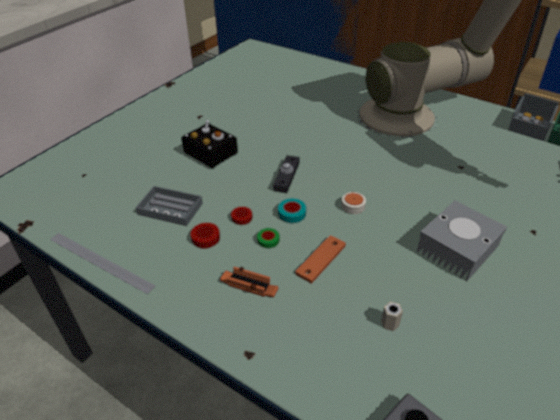

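View pics/top0.png

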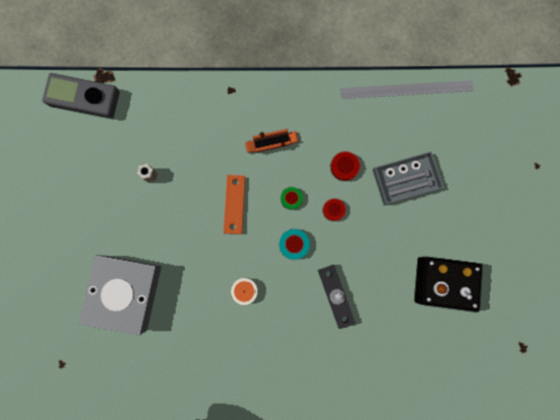

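Candidates for the insulator in the top view: small red (335,210), larger red (345,166), green (291,198), turquoise (294,244). The description picks the small red one. Next I'll check it in a close crop.

```bash
cat > h.py <<'E'
import cv2,numpy as np
from rig import env
def shot(n,save=None):
    d=env.get_image(n)
    if save: cv2.imwrite(save,d['image'][:,:,::-1])
    return d
def rays(d,px):
    p=cv2.undistortPoints(np.asarray(px,float).reshape(-1,1,2),d['intrinsics'],np.array([d['k1'],0,0,0.]))[:,0]
    W=d['world_from_camera']
    v=np.c_[p[:,0],-p[:,1],-np.ones(len(p))]@W[:3,:3].T
    return W[:3,3],v
def plane(d,px,z):
    c,v=rays(d,px); return c+v*((z-c[2])/v[:,2])[:,None]
def proj(d,P):
    W=d['world_from_camera'];p=(np.atleast_2d(P)-W[:3,3])@W[:3,:3]
    p=np.c_[p[:,0],-p[:,1],-p[:,2]]
    return cv2.projectPoints(p,np.zeros(3),np.zeros(3),d['intrinsics'],np.array([d['k1'],0,0,0.]))[0][:,0]
def tri(d1,p1,d2,p2):
    c1,v1=rays(d1,[p1]);c2,v2=rays(d2,[p2]);v1=v1[0];v2=v2[0]
    s=np.linalg.lstsq(np.c_[v1,-v2],c2-c1,rcond=None)[0]
    a=c1+s[0]*v1;b=c2+s[1]*v2
    return (a+b)/2,np.linalg.norm(a-b)
E
python3 - <<'E'
import cv2,numpy as np
a=cv2.imread('pics/top0.png');b=cv2.imread('pics/scene0.png')
def c(im,x0,y0,x1,y1,f): return cv2.resize(im[y0:y1,x0:x1],None,fx=f,fy=f,interpolation=cv2.INTER_CUBIC)
cv2.imwrite('pics/ct1.png',c(a,70,150,370,350,2.6))
cv2.imwrite('pics/cs1.png',c(b,180,140,380,290,4))
cv2.imwrite('pics/cs2.png',c(b,410,195,510,275,6))
E
```

```text
(no output)
```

View pics/ct1.png

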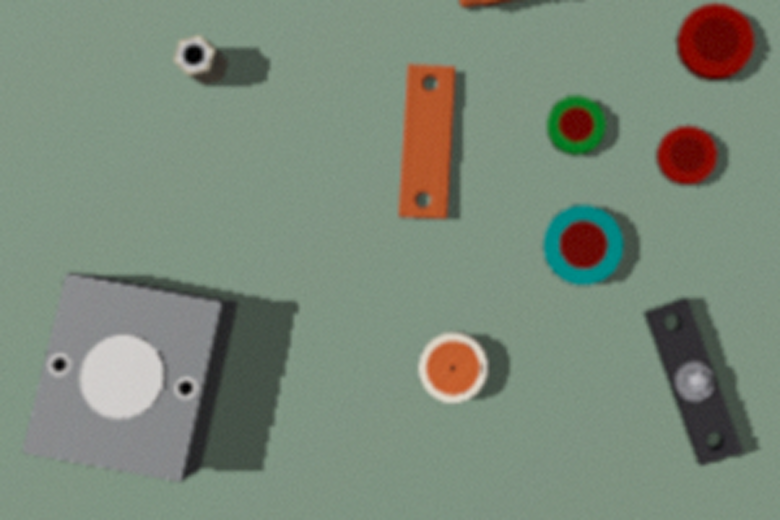

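View pics/cs1.png

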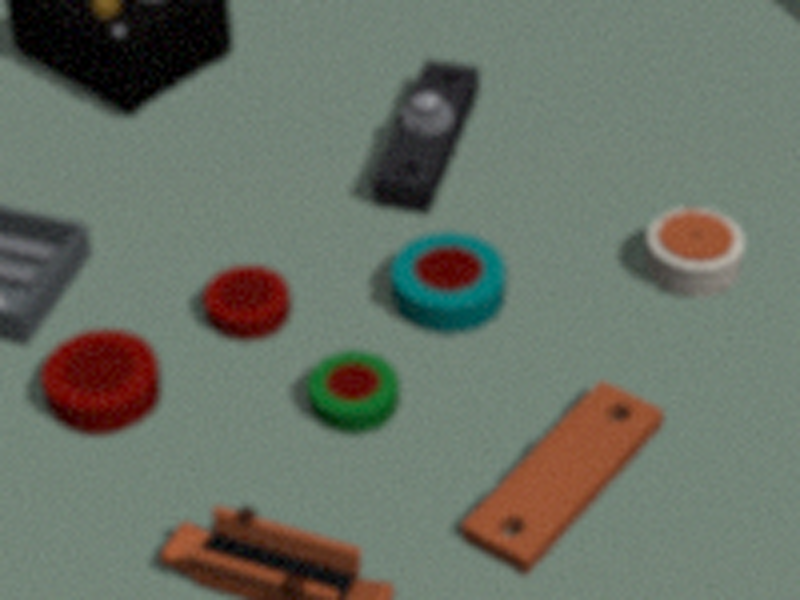

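View pics/cs2.png

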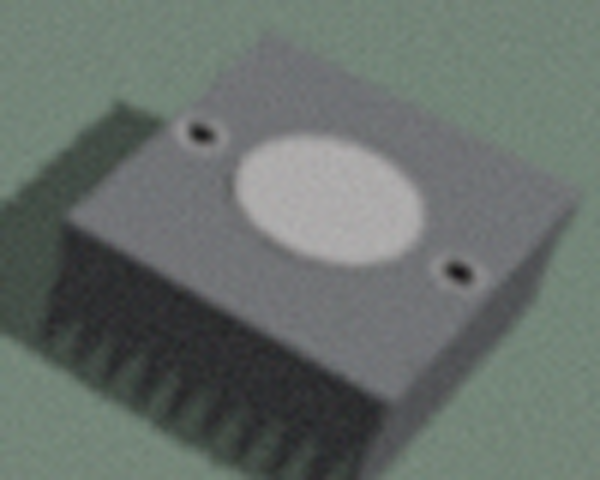

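The crops are clear. The small red disc is at top (335,210) / scene (242,215). The bright seat is at top (117,295), its dark holes at about (93,290) and (141,299). The diode's copper face is at (245,291), the busbar at (235,205) and the dark bar at (337,297).

```bash
cat > seg.py <<'E'
from h import *
def blob(im,box,f):
    x0,y0,x1,y1=box
    s=im[y0:y1,x0:x1]; U=4
    s=cv2.resize(cv2.GaussianBlur(s,(3,3),0),None,fx=U,fy=U,interpolation=cv2.INTER_CUBIC)
    hsv=cv2.cvtColor(s,cv2.COLOR_RGB2HSV).astype(int)
    m=f(hsv[...,0],hsv[...,1],hsv[...,2]).astype(np.uint8)
    cs,_=cv2.findContours(m,cv2.RETR_EXTERNAL,cv2.CHAIN_APPROX_NONE)
    c=max(cs,key=cv2.contourArea)[:,0].astype(float)
    return (c+.5)/U-.5+[x0,y0]
def cen(c):
    m=cv2.moments(c.astype(np.float32));return np.array([m['m10'],m['m01']])/m['m00']
def circ(d,c,z):  # world centre & diameter of contour at height z
    P=plane(d,c,z)[:,:2]; (x,y),r=cv2.minEnclosingCircle(P.astype(np.float32))
    A=np.sqrt(4*cv2.contourArea((P*1000).astype(np.float32))/np.pi)
    return cen(P.astype(np.float32)*1000),A
orange=lambda h,s,v:(h<20)&(s>120)&(v>110)
white=lambda h,s,v:(s<28)&(v>150)
dark=lambda h,s,v:(v<50)
red=lambda h,s,v:((h<6)|(h>172))&(s>170)&(v>60)
E
python3 - <<'E'
from seg import *
t=shot('top');s=shot('scene')
T,S=t['image'],s['image']
for nm,f,bt,bs,z in (('seat',white,(98,275,136,315),(440,210,490,245),.062),('diode',orange,(228,275,262,310),(335,188,372,216),.026),('red',red,(318,195,352,225),(228,203,256,226),.016)):
    a=blob(T,bt,f);b=blob(S,bs,f)
    print(nm,cen(a),cen(b),[ (x.round(1),round(y,1)) for x,y in (circ(t,a,z),circ(s,b,z))], tri(t,cen(a),s,cen(b)))
H={}
for nm,bt,bs in (('h1',(88,284,98,296),(437,210,449,222)),('h2',(137,293,147,305),(481,234,492,246))):
    a=cen(blob(T,bt,dark));b=cen(blob(S,bs,dark));P,e=tri(t,a,s,b);print(nm,a,b,P,e,plane(t,[a],.06),plane(s,[b],.06))
a=blob(T,(220,170,250,240),orange);b=blob(S,(290,230,350,285),orange)
print('bus',tri(t,cen(a),s,cen(b)))
r=cv2.minAreaRect((plane(t,a,.012)[:,:2]*1000).astype(np.float32));print(r)
r=cv2.minAreaRect((plane(s,b,.012)[:,:2]*1000).astype(np.float32));print(r)
a=blob(T,(312,260,360,332),lambda h,s,v:(v<75))
r=cv2.minAreaRect((plane(t,a,.022)[:,:2]*1000).astype(np.float32));print('spring',r)
print('robotpx', S.shape)
im=T.copy()
E
python3 - <<'E'
import cv2
a=cv2.imread('pics/top0.png');b=cv2.imread('pics/scene0.png')
c=cv2.resize(a[255:335,305:370],None,fx=6,fy=6,interpolation=3);d=cv2.resize(b[150:198,265:310],None,fx=10,fy=10,interpolation=3)
d=cv2.copyMakeBorder(d,0,0,0,0,0);cv2.imwrite('pics/sp.png',cv2.hconcat([c[:480],d[:480]])[:,:800])
E
```

```text
seat [115.87340301 294.51199982] [464.60776531 227.86549868] [(array([446.9, 341.4]), np.float64(66.3)), (array([444.9, 342.1]), np.float64(60.9))] (array([0.44646354, 0.34194873, 0.06243273]), np.float64(0.001341392461215878))
diode [243.78701735 291.01841146] [353.56150425 198.68408739] [(array([449.5,  85.5]), np.float64(41.1)), (array([448.4,  87.3]), np.float64(38.1))] (array([0.44890586, 0.08642331, 0.02575962]), np.float64(0.002094201745487908))
red [333.99869679 209.37843442] [241.3853706 215.0314224] [(array([ 623.9, -110.5]), np.float64(47.1)), (array([ 628.4, -104. ]), np.float64(49.5))] (array([ 0.62379361, -0.11004268,  0.00942636]), np.float64(0.00306989712485544))Traceback (most recent call last):
  File "<stdin>", line 9, in <module>
  File "seg.py", line 9, in blob
    c=max(cs,key=cv2.contourArea)[:,0].astype(float)
      ~~~^^^^^^^^^^^^^^^^^^^^^^^^
ValueError: max() iterable argument is empty
```

View pics/sp.png

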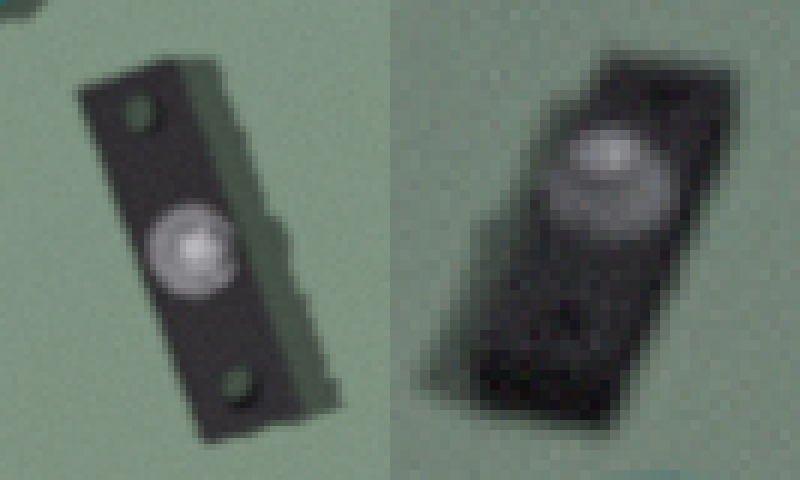

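The left crop shows the bar with holes at top-view pixels (328,274) and (345,319). The right crop shows the same bar from the scene camera. The hole mask needs a softer threshold.

```bash
python3 - <<'E'
from seg import *
t=shot('top');s=shot('scene')
T,S=t['image'],s['image']
H=[]
for nm,bt,bs in (('h1',(88,285,99,296),(437,211,450,223)),('h2',(136,293,147,304),(480,235,493,246))):
    dk=lambda h,s,v:(v<95)
    a=cen(blob(T,bt,dk));b=cen(blob(S,bs,dk));P,e=tri(t,a,s,b);H.append(P);print(nm,a.round(1),b.round(1),P.round(4),e.round(4),plane(t,[a],.06).round(4),plane(s,[b],.06).round(4))
print('holes mid',(H[0]+H[1])/2,'dist',np.linalg.norm(H[0]-H[1]),'yaw of y',np.degrees(np.arctan2(*(H[0]-H[1])[1::-1])))
a=blob(T,(220,170,250,240),orange);b=blob(S,(290,230,350,285),orange)
print('bus',tri(t,cen(a),s,cen(b)))
def ax(r):
    q=cv2.boxPoints(r);e=[q[1]-q[0],q[2]-q[1]];e=max(e,key=np.linalg.norm);return np.degrees(np.arctan2(e[1],e[0]))%180
for d,c in((t,a),(s,b)):
  r=cv2.minAreaRect((plane(d,c,.012)[:,:2]*1000).astype(np.float32));print(r,ax(r))
for d,B,im in((t,(312,260,360,332),T),(s,(268,150,305,195),S)):
  a=blob(im,B,lambda h,s,v:(v<78)|(s<28));
  r=cv2.minAreaRect((plane(d,a,.022)[:,:2]*1000).astype(np.float32));print('spring',r,ax(r))
  if d is t: A=plane(d,a,.022)
hh=[(328.3,273.7),(344.7,319)]
print(plane(t,hh,.022),plane(t,hh,.022).mean(0))
hs=[(265+670/10,150+90/10),(265+(568-390)/10,150+318/10)];hs[0]=(265+(670-390)/10,150+90/10)
print(plane(s,hs,.022),[tri(t,hh[1],s,hs[1]),tri(t,hh[0],s,hs[0])],[tri(t,hh[0],s,hs[1])])
E
```

```text
h1 [ 92.4 289.8] [443.1 216.7] [0.4759 0.3315 0.1206] 0.0708 [[0.4564 0.3895 0.06  ]] [[0.4345 0.2921 0.06  ]]
h2 [141.  298.8] [486.1 240. ] [0.4199 0.3492 0.0069] 0.0854 [[0.4375 0.2914 0.06  ]] [[0.4542 0.3908 0.06  ]]
holes mid [0.44790685 0.34036279 0.06374576] dist 0.1279115998217852 yaw of y -17.50369389895879
bus (array([0.63709205, 0.10996994, 0.00715408]), np.float64(0.0014030241091664414))
((637.5454711914062, 108.8338623046875), (40.92837905883789, 129.7097930908203), 87.0309829711914) 177.03098
((637.1170043945312, 112.5549087524414), (43.409366607666016, 129.19537353515625), 87.09272766113281) 177.09273
spring ((437.8895263671875, -111.99237060546875), (131.17950439453125, 41.38447952270508), 18.90255355834961) 18.902554
spring ((446.8462219238281, -105.22008514404297), (159.57656860351562, 52.20539855957031), 20.163331985473633) 20.163326
[[ 0.48478206 -0.09460283  0.022     ]
 [ 0.39056051 -0.1271024   0.022     ]] [ 0.43767128 -0.11085262  0.022     ]
[[ 0.38741703 -0.12084214  0.022     ]
 [ 0.48169555 -0.08914582  0.022     ]] [(array([ 0.38406102, -0.14703921, -0.06705283]), np.float64(0.01547533629835545)), (array([ 0.48034391, -0.07510925,  0.0962937 ]), np.float64(0.024769501109861203))] [(array([ 0.48321023, -0.09186924,  0.02221264]), np.float64(0.00624360570068339))]
```

```bash
python3 - <<'E'
from h import *
o=env.observe();print(o['tool_rot'].round(4),o['q'],o['position'],o['time_s'])
E
```

```text
[[-9.577e-01  2.877e-01 -2.000e-04]
 [ 2.877e-01  9.577e-01 -4.000e-04]
 [ 1.000e-04 -4.000e-04 -1.000e+00]] [ 6.09441334e+01  2.18175820e+01  7.43499692e+01 -1.64646983e-03
  8.38574503e+01 -1.23348621e+01] [0.15818961 0.52664744 0.20323604] 0.3
```

Seat ≈ (446, 341, 62) mm, x-yaw −11°. Diode ≈ (449, 86), top at 26. Busbar ≈ (637.4, 110), yaw −3°. Small disc ≈ (624, −110). Spring bar ≈ (437.8, −111), yaw 19°. These agree with the sizes and heights given. First I move over the diode.

Request:
apply_moves(
  plan=[
    {"tx":291,"ty":-440,"tz":-60,"jaw":1},
    {"tx":291,"ty":-440,"tz":-60},
    {"tx":291,"ty":-440,"tz":-60},
    {"tx":291,"ty":-440,"tz":-60},
    {"tx":291,"ty":-440,"tz":-60},
    {"tx":291,"ty":-440,"tz":-60},
    {"tx":291,"ty":-440,"tz":-60},
    {"tx":291,"ty":-440,"tz":-60},
    {"tx":291,"ty":-440,"tz":-60},
    {"tx":291,"ty":-440,"tz":-60},
    {"tx":291,"ty":-440,"tz":-60},
    {"tx":291,"ty":-440,"tz":-60},
  ],
)

```text
validation failed for argument at $.pl...
```

```bash
python3 - <<'E'
from h import *
shot('top','pics/t1.png');shot('scene','pics/s1.png')
o=env.observe();print(o['time_s'],o['position'],o['ft_force'],o['tool_rot'])
E
```

```text
0.4 [0.15818747 0.52669808 0.20333988] [ 0.28148969 -0.38414231  0.29370782] [[-9.57736326e-01  2.87647559e-01 -1.07001699e-04]
 [ 2.87647574e-01  9.57736311e-01 -1.79805234e-04]
 [ 5.07588758e-05 -2.02984783e-04 -9.99999978e-01]]
```

View pics/t1.png

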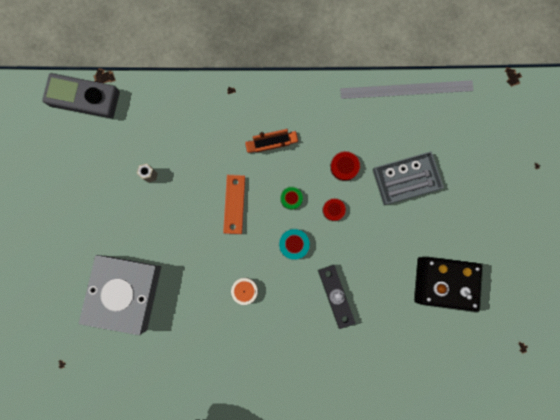

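View pics/s1.png

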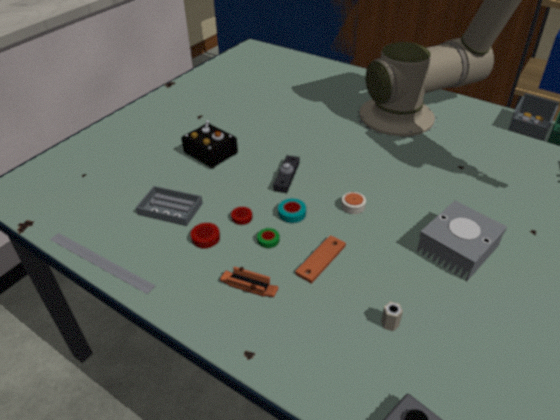

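The call was refused and nothing moved. I'll try again with every field filled in each row.

Request:
apply_moves(
  plan=[
    {"tx":291,"ty":-440,"tz":-60,"rx":0,"ry":0,"rz":0,"jaw":1},
    {"tx":291,"ty":-440,"tz":-60,"rx":0,"ry":0,"rz":0,"jaw":1},
    {"tx":291,"ty":-440,"tz":-60,"rx":0,"ry":0,"rz":0,"jaw":1},
    {"tx":291,"ty":-440,"tz":-60,"rx":0,"ry":0,"rz":0,"jaw":1},
    {"tx":291,"ty":-440,"tz":-60,"rx":0,"ry":0,"rz":0,"jaw":1},
    {"tx":291,"ty":-440,"tz":-60,"rx":0,"ry":0,"rz":0,"jaw":1},
    {"tx":291,"ty":-440,"tz":-60,"rx":0,"ry":0,"rz":0,"jaw":1},
    {"tx":291,"ty":-440,"tz":-60,"rx":0,"ry":0,"rz":0,"jaw":1},
    {"tx":291,"ty":-440,"tz":-60,"rx":0,"ry":0,"rz":0,"jaw":1},
    {"tx":291,"ty":-440,"tz":-60,"rx":0,"ry":0,"rz":0,"jaw":1},
    {"tx":291,"ty":-440,"tz":-60,"rx":0,"ry":0,"rz":0,"jaw":1},
    {"tx":291,"ty":-440,"tz":-60,"rx":0,"ry":0,"rz":0,"jaw":1},
  ],
  grip_force=40,
)

```text
time_s: 1.6
position: [0.451, 0.0838, 0.1428]
tool_rot: [[-0.956, 0.292, -0.0], [0.292, 0.956, -0.001], [-0.0, -0.001, -1.0]]
ft_force: [-0.0, 0.8, -0.0]
grip_width: 0.0855
```

Request:
apply_moves(
  plan=[
    {"tx":-2,"ty":2.5,"tz":-40,"rx":0,"ry":0,"rz":0,"jaw":1},
    {"tx":-2,"ty":2.5,"tz":-80,"rx":0,"ry":0,"rz":0,"jaw":1},
    {"tx":-2,"ty":2.5,"tz":-100,"rx":0,"ry":0,"rz":0,"jaw":1},
    {"tx":-2,"ty":2.5,"tz":-120,"rx":0,"ry":0,"rz":0,"jaw":1},
    {"tx":-2,"ty":2.5,"tz":-130,"rx":0,"ry":0,"rz":0,"jaw":1},
    {"tx":-2,"ty":2.5,"tz":-138,"rx":0,"ry":0,"rz":0,"jaw":1},
    {"tx":-2,"ty":2.5,"tz":-138,"rx":0,"ry":0,"rz":0,"jaw":1},
  ],
  grip_force=40,
)

```text
time_s: 2.3
position: [0.4488, 0.0865, 0.0046]
tool_rot: [[-0.957, 0.292, -0.001], [0.292, 0.957, -0.001], [0.001, -0.001, -1.0]]
ft_force: [-0.3, -0.7, -0.6]
grip_width: 0.0858
```

```bash
python3 - <<'E'
from h import *
t=shot('top','pics/t2.png');s=shot('scene')
a=t['image'][...,::-1];b=s['image'][...,::-1]
f=lambda im,x,y:cv2.resize(im[y-50:y+50,x-40:x+40],None,fx=5,fy=5,interpolation=3)
cv2.imwrite('pics/c2.png',cv2.hconcat([f(a,245,285),f(b,353,190)]))
o=env.observe();print(o['time_s'],o['position'],o['ft_force'])
E
```

```text
2.4 [0.44935638 0.08638877 0.00540386] [ 1.10569214  0.06123845 -0.1456751 ]
```

View pics/c2.png

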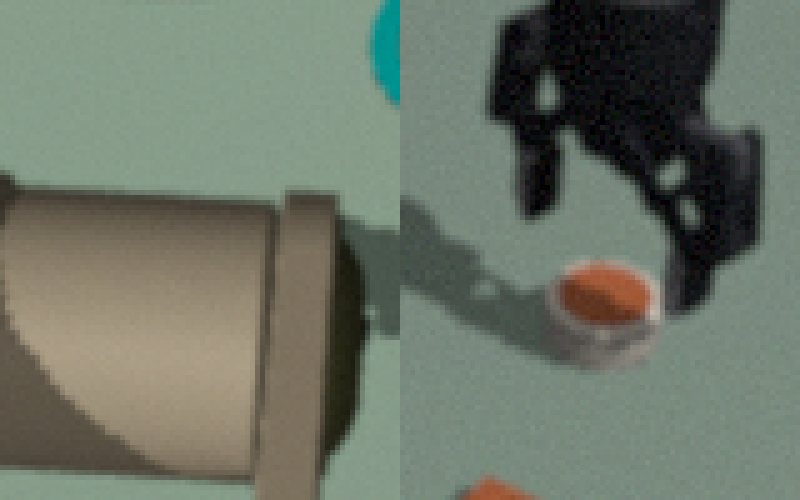

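```bash
python3 - <<'E'
from h import *
s=shot('scene')
o=env.observe();p=o['position'];y=o['tool_rot'][:,1]
for w in (.043,.050):
  for z in (0,.013,.026,.04):
    print(w,z,proj(s,[p-w*y+[0,0,z],p+w*y+[0,0,z]]).round(1).tolist())
print(proj(s,[[.449,.0865,.026]]),o['time_s'],o['q'])
E
```

```text
0.043 0 [[339.5, 196.4], [365.5, 214.7]]
0.043 0.013 [[339.9, 192.2], [366.1, 210.5]]
0.043 0.026 [[340.2, 188.0], [366.7, 206.2]]
0.043 0.04 [[340.6, 183.3], [367.3, 201.5]]
0.05 0 [[337.5, 195.0], [367.8, 216.3]]
0.05 0.013 [[337.8, 190.8], [368.3, 212.1]]
0.05 0.026 [[338.2, 186.6], [369.0, 207.8]]
0.05 0.04 [[338.6, 181.9], [369.6, 203.1]]
[[353.12780194 198.64128908]] 2.45 [-3.97842330e+00  2.80985053e+01  1.04412402e+02 -5.21257265e-02
  4.74067885e+01 -7.69780105e+01]
```

```bash
python3 - <<'E'
from h import *
s=shot('scene')
b=s['image'][...,::-1].copy()
cv2.imwrite('pics/c3.png',cv2.resize(b[130:230,300:420],None,fx=6,fy=6,interpolation=3))
E
```

```text
(no output)
```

View pics/c3.png

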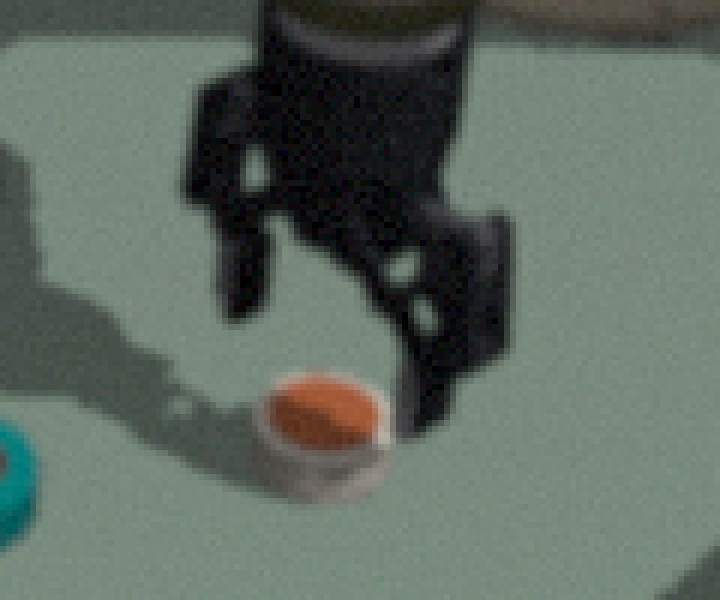

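The finger tips draw about 8 px higher in the scene view than the reported TCP predicts: left tip at (340,183), predicted (340,192). I won't close the jaws yet. I'll first find out whether that offset is vertical or horizontal.

View pics/t2.png

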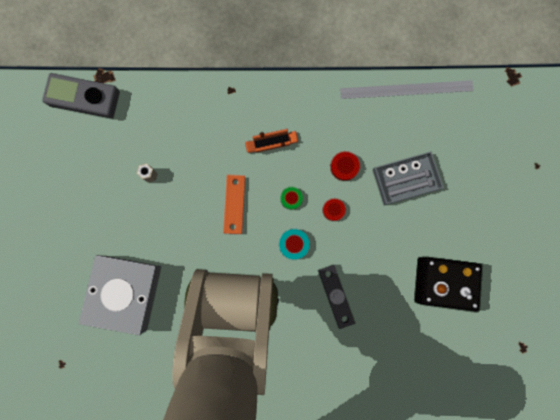

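```bash
python3 - <<'E'
from h import *
s=shot('scene','pics/s2.png')
o=env.observe();p=o['position'];print(p,o['joint_efforts'])
# shadow direction from heat sink: top corner & its shadow corner in top view
t=shot('top')
E
```

```text
[0.44940748 0.08629633 0.00545239] [ 2.50770617e-02 -4.03186691e+01 -1.29365122e+01 -8.99501811e-04
  2.23462303e-03  9.00737050e-04]
```

View pics/s2.png

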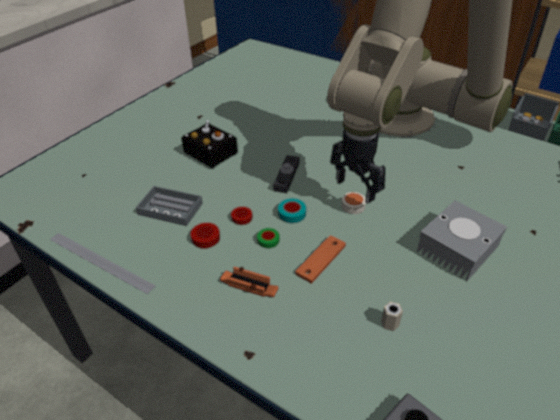

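```bash
python3 - <<'E'
from h import *
t=shot('top');s=shot('scene')
o=env.observe();p=o['position'];
for z in (.1,.2,.25,.3): print(z,proj(t,[[p[0],p[1],z],[p[0]-.03,p[1],z]]).round(1).tolist(),proj(s,[[p[0],p[1],z]]).round(1).tolist())
E
```

```text
0.1 [[240.8, 293.4], [240.7, 309.1]] [[355.7, 173.2]]
0.2 [[236.4, 297.1], [236.3, 314.9]] [[359.8, 135.0]]
0.25 [[233.8, 299.3], [233.6, 318.3]] [[362.0, 114.1]]
0.3 [[230.8, 301.9], [230.6, 322.3]] [[364.4, 91.8]]
```

The wrist in the top view, at (232,301), lies where the reported xy puts it, so there is no sideways offset. The question is only the height. Closing gently here is harmless either way and will show whether the pads are beside the disc.

Request:
apply_moves(
  plan=[
    {"tx":0,"ty":0,"tz":0,"rx":0,"ry":0,"rz":0,"jaw":0.2},
    {"tx":0,"ty":0,"tz":0,"rx":0,"ry":0,"rz":0,"jaw":0.2},
    {"tx":0,"ty":0,"tz":0,"rx":0,"ry":0,"rz":0,"jaw":0.2},
    {"tx":0,"ty":0,"tz":0,"rx":0,"ry":0,"rz":0,"jaw":0.2},
    {"tx":0,"ty":0,"tz":0,"rx":0,"ry":0,"rz":0,"jaw":0.2},
    {"tx":0,"ty":0,"tz":0,"rx":0,"ry":0,"rz":0,"jaw":0.2},
    {"tx":0,"ty":0,"tz":0,"rx":0,"ry":0,"rz":0,"jaw":0.2},
  ],
  grip_force=20,
)

```text
time_s: 3.4
position: [0.4492, 0.0863, 0.0052]
tool_rot: [[-0.956, 0.292, 0.001], [0.292, 0.956, -0.001], [-0.001, -0.001, -1.0]]
ft_force: [-0.2, 0.6, 0.1]
grip_width: 0.051
```

```bash
python3 - <<'E'
from h import *
s=shot('scene')
b=s['image'][...,::-1].copy()
cv2.imwrite('pics/c4.png',cv2.resize(b[130:230,300:420],None,fx=6,fy=6,interpolation=3))
E
```

```text
(no output)
```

View pics/c4.png

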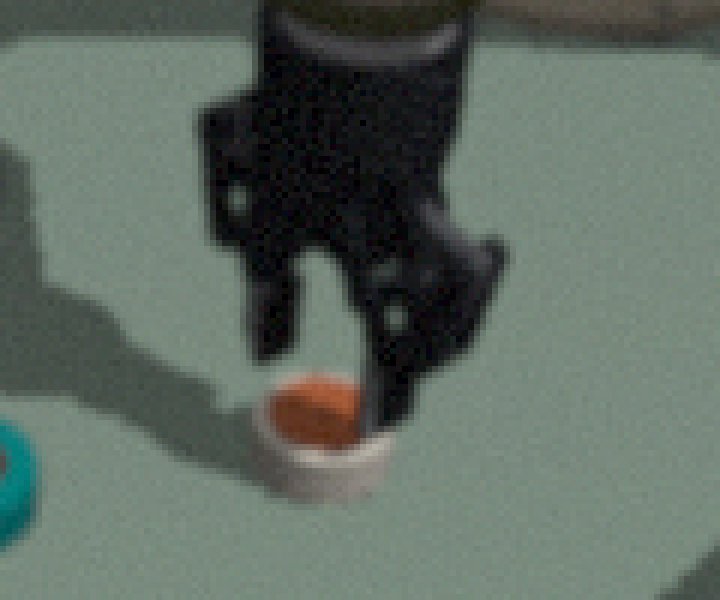

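The jaws passed 56 mm and closed to 51 mm without touching, so the tips really are above the disc. The real finger ends stand well above the reported TCP. I'll measure by how much.

```bash
python3 - <<'E'
from h import *
s=shot('scene')
o=env.observe();p=o['position'];R=o['tool_rot'];y=R[:,1];x=R[:,0]
print(o['grip_width'],p)
for w in (-.031,.0255,.031):
  for z in (.01,.02,.03,.04,.05):
    print(w,z,proj(s,[p*[1,1,0]+w*y+dx*x+[0,0,z] for dx in(-.011,0,.011)]).round(1).tolist())
E
```

```text
0.05139214763130596 [0.44920321 0.08624391 0.00516602]
-0.031 0.01 [[339.9, 199.3], [343.2, 197.4], [346.4, 195.5]]
-0.031 0.02 [[340.1, 196.0], [343.5, 194.1], [346.8, 192.3]]
-0.031 0.03 [[340.4, 192.7], [343.8, 190.9], [347.1, 189.0]]
-0.031 0.04 [[340.7, 189.4], [344.1, 187.6], [347.4, 185.7]]
-0.031 0.05 [[341.0, 186.1], [344.4, 184.2], [347.7, 182.4]]
0.0255 0.01 [[356.9, 211.4], [360.3, 209.4], [363.5, 207.4]]
0.0255 0.02 [[357.3, 208.1], [360.7, 206.1], [364.0, 204.1]]
0.0255 0.03 [[357.7, 204.8], [361.1, 202.8], [364.4, 200.8]]
0.0255 0.04 [[358.1, 201.5], [361.5, 199.5], [364.8, 197.5]]
0.0255 0.05 [[358.5, 198.1], [361.9, 196.1], [365.3, 194.1]]
0.031 0.01 [[358.6, 212.6], [362.0, 210.6], [365.3, 208.6]]
0.031 0.02 [[359.0, 209.3], [362.4, 207.3], [365.7, 205.3]]
0.031 0.03 [[359.4, 206.0], [362.8, 204.0], [366.1, 202.0]]
0.031 0.04 [[359.9, 202.7], [363.2, 200.7], [366.6, 198.7]]
0.031 0.05 [[360.3, 199.3], [363.7, 197.3], [367.0, 195.3]]
```

Rays put the tips at z≈31 mm with TCP z=5 mm and a 51 mm opening, so the real finger ends sit about 26 mm behind the reported TCP at that opening. I'll open, go lower in guarded steps and watch the force.

Request:
apply_moves(
  plan=[
    {"tx":0,"ty":0,"tz":10,"rx":0,"ry":0,"rz":0,"jaw":1},
    {"tx":0,"ty":0,"tz":10,"rx":0,"ry":0,"rz":0,"jaw":1},
    {"tx":0,"ty":0,"tz":10,"rx":0,"ry":0,"rz":0,"jaw":1},
    {"tx":0,"ty":0,"tz":10,"rx":0,"ry":0,"rz":0,"jaw":1},
    {"tx":0,"ty":0,"tz":10,"rx":0,"ry":0,"rz":0,"jaw":1},
    {"tx":0,"ty":0,"tz":10,"rx":0,"ry":0,"rz":0,"jaw":1},
    {"tx":0,"ty":0,"tz":0,"rx":0,"ry":0,"rz":0,"jaw":1},
    {"tx":0,"ty":0,"tz":-6,"rx":0,"ry":0,"rz":0,"jaw":1},
    {"tx":0,"ty":0,"tz":-12,"rx":0,"ry":0,"rz":0,"jaw":1},
    {"tx":0,"ty":0,"tz":-16,"rx":0,"ry":0,"rz":0,"jaw":1},
    {"tx":0,"ty":0,"tz":-16,"rx":0,"ry":0,"rz":0,"jaw":1},
  ],
  grip_force=20,
)

```text
time_s: 4.6
position: [0.4488, 0.0862, -0.0115]
tool_rot: [[-0.956, 0.292, -0.001], [0.292, 0.956, -0.001], [0.0, -0.001, -1.0]]
ft_force: [0.2, -0.8, -0.2]
grip_width: 0.0854
```

```bash
python3 - <<'E'
from h import *
s=shot('scene')
o=env.observe();print(o['position'],o['ft_force'],o['grip_width'],o['time_s'])
b=s['image'][...,::-1].copy()
cv2.imwrite('pics/c5.png',cv2.resize(b[130:230,300:420],None,fx=6,fy=6,interpolation=3))
E
```

```text
[ 0.44905855  0.08624966 -0.01113267] [-0.29274336 -0.11507809 -0.05106925] 0.08540376966094888 4.65
```

View pics/c5.png

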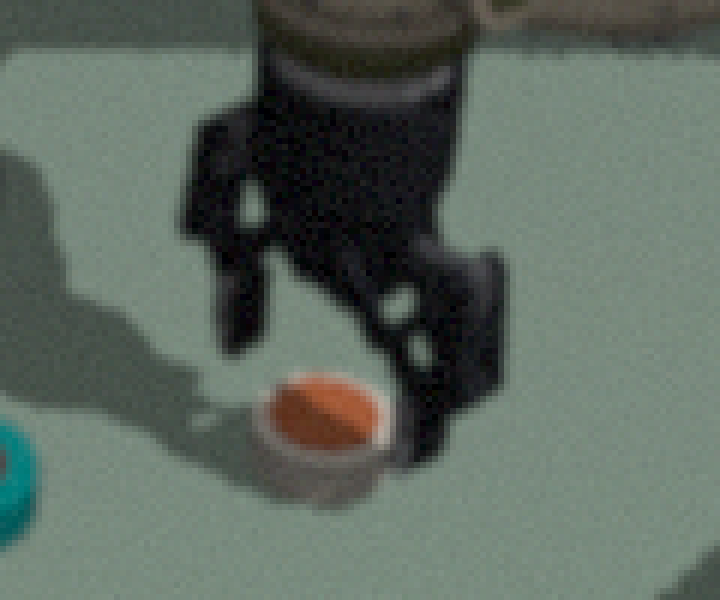

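Request:
apply_moves(
  plan=[
    {"tx":0,"ty":0,"tz":-5,"rx":0,"ry":0,"rz":0,"jaw":1},
    {"tx":0,"ty":0,"tz":-9,"rx":0,"ry":0,"rz":0,"jaw":1},
    {"tx":0,"ty":0,"tz":-10,"rx":0,"ry":0,"rz":0,"jaw":1},
    {"tx":0,"ty":0,"tz":-10,"rx":0,"ry":0,"rz":0,"jaw":0.2},
    {"tx":0,"ty":0,"tz":-10,"rx":0,"ry":0,"rz":0,"jaw":0.2},
    {"tx":0,"ty":0,"tz":-10,"rx":0,"ry":0,"rz":0,"jaw":0.2},
    {"tx":0,"ty":0,"tz":-10,"rx":0,"ry":0,"rz":0,"jaw":0.2},
    {"tx":0,"ty":0,"tz":-10,"rx":0,"ry":0,"rz":0,"jaw":0.2},
    {"tx":0,"ty":0,"tz":-10,"rx":0,"ry":0,"rz":0,"jaw":0.2},
  ],
  grip_force=30,
)

```text
time_s: 5.55
position: [0.4491, 0.0863, -0.0208]
tool_rot: [[-0.956, 0.292, 0.0], [0.292, 0.956, -0.001], [-0.001, -0.001, -1.0]]
ft_force: [-1.1, 0.0, 6.2]
grip_width: 0.055
```

```bash
python3 - <<'E'
from h import *
s=shot('scene')
o=env.observe();print(o['position'],o['ft_force'],o['grip_width'],o['time_s'])
b=s['image'][...,::-1].copy()
cv2.imwrite('pics/c6.png',cv2.resize(b[130:230,300:420],None,fx=6,fy=6,interpolation=3))
E
```

```text
[ 0.44916967  0.08626487 -0.0208243 ] [-1.55935964  0.50661956  5.71736726] 0.055006425769730215 5.6
```

View pics/c6.png

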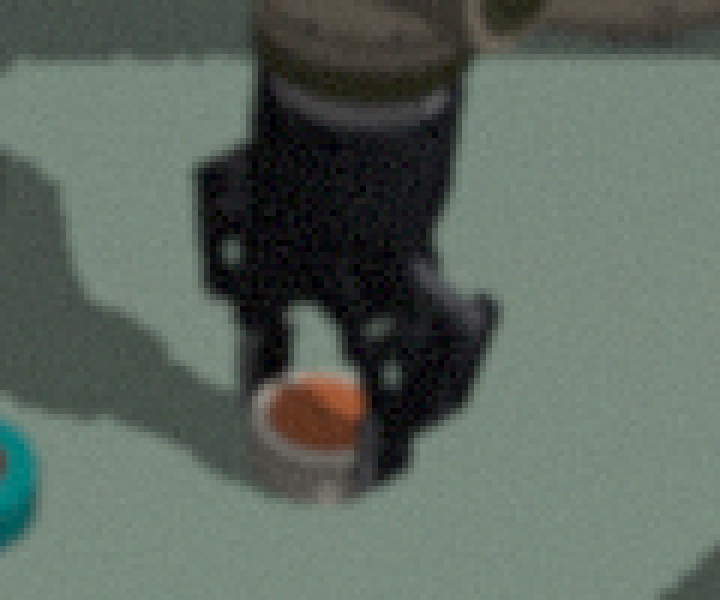

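The jaws are shut on 55 mm, so I have the diode. Now I'll lift and carry it to above the seat.

Request:
apply_moves(
  plan=[
    {"tx":0,"ty":0,"tz":15,"rx":0,"ry":0,"rz":0,"jaw":0.2},
    {"tx":0,"ty":0,"tz":50,"rx":0,"ry":0,"rz":0,"jaw":0.2},
    {"tx":0,"ty":0,"tz":100,"rx":0,"ry":0,"rz":0,"jaw":0.2},
    {"tx":-1,"ty":40,"tz":120,"rx":0,"ry":0,"rz":0,"jaw":0.2},
    {"tx":-2,"ty":80,"tz":120,"rx":0,"ry":0,"rz":0,"jaw":0.2},
    {"tx":-2,"ty":120,"tz":120,"rx":0,"ry":0,"rz":0,"jaw":0.2},
    {"tx":-3,"ty":160,"tz":120,"rx":0,"ry":0,"rz":0,"jaw":0.2},
    {"tx":-3,"ty":200,"tz":120,"rx":0,"ry":0,"rz":0,"jaw":0.2},
    {"tx":-3,"ty":235,"tz":120,"rx":0,"ry":0,"rz":0,"jaw":0.2},
    {"tx":-3,"ty":255,"tz":120,"rx":0,"ry":0,"rz":0,"jaw":0.2},
    {"tx":-3,"ty":255,"tz":110,"rx":0,"ry":0,"rz":0,"jaw":0.2},
    {"tx":-3,"ty":255,"tz":100,"rx":0,"ry":0,"rz":0,"jaw":0.2},
  ],
  grip_force=30,
)

```text
time_s: 6.8
position: [0.4457, 0.341, 0.078]
tool_rot: [[-0.957, 0.291, -0.0], [0.291, 0.957, -0.001], [0.0, -0.002, -1.0]]
ft_force: [0.3, 0.5, -1.9]
grip_width: 0.0547
```

```bash
python3 - <<'E'
from h import *
s=shot('scene','pics/s7.png')
o=env.observe();print(o['position'],o['ft_force'],o['grip_width'],o['time_s'])
b=s['image'][...,::-1].copy()
cv2.imwrite('pics/c7.png',cv2.resize(b[150:280,400:520],None,fx=5,fy=5,interpolation=3))
E
```

```text
[0.44493258 0.34004897 0.07626735] [-0.81300522 -0.35977216 -4.32149841] 0.05511469845427815 6.85
```

View pics/c7.png

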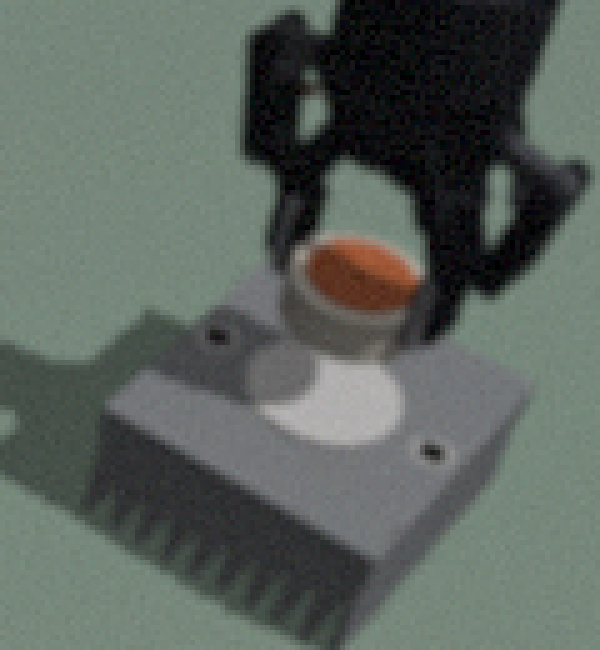

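The picture shows the diode level in the jaws above the seat, with its copper face near scene pixel (472,205). I'll compare it with the seat using the same camera.

```bash
python3 - <<'E'
from seg import *
s=shot('scene');o=env.observe();p=o['position'];print(p,o['time_s'])
a=blob(s['image'],(450,190,490,218),lambda h,s,v:(h<22)&(s>90)&(v>50))
print(cen(a),circ(s,a,p[2]+.0468))
E
```

```text
[0.44513927 0.33988437 0.07712471] 6.9
[471.51300337 205.26131596] (array([445.54161318, 341.64828945]), np.float64(42.45416210994859))
```

Request:
apply_moves(
  plan=[
    {"tx":0.5,"ty":1.2,"tz":-10,"rx":0,"ry":0,"rz":0,"jaw":0.2},
    {"tx":0.5,"ty":1.2,"tz":-20,"rx":0,"ry":0,"rz":0,"jaw":0.2},
    {"tx":0.5,"ty":1.2,"tz":-27,"rx":0,"ry":0,"rz":0,"jaw":0.2},
    {"tx":0.5,"ty":1.2,"tz":-30,"rx":0,"ry":0,"rz":0,"jaw":0.2},
    {"tx":0.5,"ty":1.2,"tz":-32,"rx":0,"ry":0,"rz":0,"jaw":0.2},
    {"tx":0.5,"ty":1.2,"tz":-33.5,"rx":0,"ry":0,"rz":0,"jaw":0.2},
    {"tx":0.5,"ty":1.2,"tz":-34,"rx":0,"ry":0,"rz":0,"jaw":0.2},
    {"tx":0.5,"ty":1.2,"tz":-34,"rx":0,"ry":0,"rz":0,"jaw":0.2},
    {"tx":0.5,"ty":1.2,"tz":-34,"rx":0,"ry":0,"rz":0,"jaw":0.2},
  ],
  grip_force=30,
)

```text
time_s: 7.8
position: [0.4458, 0.3411, 0.0434]
tool_rot: [[-0.956, 0.293, -0.003], [0.293, 0.956, -0.003], [0.002, -0.003, -1.0]]
ft_force: [-0.4, -0.2, -2.3]
grip_width: 0.0546
```

Request:
apply_moves(
  plan=[
    {"tx":0,"ty":0,"tz":-0.5,"rx":0,"ry":0,"rz":0,"jaw":0.2},
    {"tx":0,"ty":0,"tz":-1,"rx":0,"ry":0,"rz":0,"jaw":0.2},
    {"tx":0,"ty":0,"tz":-1.5,"rx":0,"ry":0,"rz":0,"jaw":0.2},
    {"tx":0,"ty":0,"tz":-1.5,"rx":0,"ry":0,"rz":0,"jaw":0.2},
    {"tx":0,"ty":0,"tz":-1.5,"rx":0,"ry":0,"rz":0,"jaw":0.2},
  ],
  grip_force=30,
)

```text
time_s: 8.3
position: [0.4457, 0.3411, 0.0418]
tool_rot: [[-0.956, 0.293, -0.003], [0.293, 0.956, -0.003], [0.002, -0.003, -1.0]]
ft_force: [-0.2, -0.6, -2.0]
grip_width: 0.0547
```

Request:
apply_moves(
  plan=[
    {"tx":0,"ty":0,"tz":-0.5,"rx":0,"ry":0,"rz":0,"jaw":0.2},
    {"tx":0,"ty":0,"tz":-0.9,"rx":0,"ry":0,"rz":0,"jaw":0.2},
    {"tx":0,"ty":0,"tz":-1.2,"rx":0,"ry":0,"rz":0,"jaw":0.2},
    {"tx":0,"ty":0,"tz":-1.2,"rx":0,"ry":0,"rz":0,"jaw":0.2},
    {"tx":0,"ty":0,"tz":-1.2,"rx":0,"ry":0,"rz":0,"jaw":0.2},
  ],
  grip_force=30,
)

```text
time_s: 8.8
position: [0.4458, 0.3412, 0.0412]
tool_rot: [[-0.956, 0.293, -0.002], [0.293, 0.956, -0.002], [0.002, -0.003, -1.0]]
ft_force: [-2.7, -1.3, 5.5]
grip_width: 0.0546
```

Contact came at TCP z = 41.2 mm, exactly 62 mm above the pick height. Release, retreat, and move aside so the cameras can see.

Request:
apply_moves(
  plan=[
    {"tx":0,"ty":0,"tz":0,"rx":0,"ry":0,"rz":0,"jaw":0.5},
    {"tx":0,"ty":0,"tz":0,"rx":0,"ry":0,"rz":0,"jaw":1},
    {"tx":0,"ty":0,"tz":0,"rx":0,"ry":0,"rz":0,"jaw":1},
    {"tx":0,"ty":0,"tz":0,"rx":0,"ry":0,"rz":0,"jaw":1},
    {"tx":0,"ty":0,"tz":0,"rx":0,"ry":0,"rz":0,"jaw":1},
    {"tx":0,"ty":0,"tz":20,"rx":0,"ry":0,"rz":0,"jaw":1},
    {"tx":0,"ty":0,"tz":60,"rx":0,"ry":0,"rz":0,"jaw":1},
    {"tx":0,"ty":0,"tz":100,"rx":0,"ry":0,"rz":0,"jaw":1},
    {"tx":40,"ty":-35,"tz":100,"rx":0,"ry":0,"rz":0,"jaw":1},
    {"tx":70,"ty":-75,"tz":100,"rx":0,"ry":0,"rz":0.08,"jaw":1},
    {"tx":100,"ty":-115,"tz":100,"rx":0,"ry":0,"rz":0.16,"jaw":1},
    {"tx":130,"ty":-155,"tz":100,"rx":0,"ry":0,"rz":0.24,"jaw":1},
  ],
  grip_force=30,
)

```text
time_s: 10.0
position: [0.5748, 0.187, 0.1413]
tool_rot: [[-0.999, 0.053, -0.002], [0.053, 0.999, -0.003], [0.002, -0.003, -1.0]]
ft_force: [-0.2, 0.7, -0.1]
grip_width: 0.0852
```

```bash
python3 - <<'E'
from h import *
s=shot('scene','pics/s8.png');t=shot('top','pics/t8.png')
o=env.observe();print(o['position'],o['ft_force'],o['q'],o['time_s'])
a=np.hstack([s['image'],t['image']])[...,::-1];cv2.imwrite('pics/b8.png',cv2.resize(a,(800,300),interpolation=3))
E
```

```text
[0.57707653 0.18379565 0.1406875 ] [ 0.35816181  1.16389477 -0.51113844] [  6.58463724  30.19547865  70.83889595  -0.22300447  79.04402775
 -79.8998609 ] 10.1
```

View pics/b8.png

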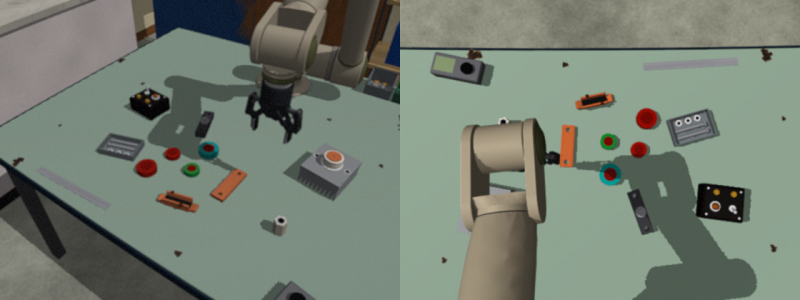

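The diode sits on the seat in the scene view; the arm hides it from the top camera. Next I go over the busbar and check the diode's centring from there.

Request:
apply_moves(
  plan=[
    {"tx":30,"ty":-37,"tz":-20,"rx":0,"ry":0,"rz":0,"jaw":1},
    {"tx":60,"ty":-74,"tz":-40,"rx":0,"ry":0,"rz":0,"jaw":1},
    {"tx":60.3,"ty":-74,"tz":-80,"rx":0,"ry":0,"rz":0,"jaw":1},
    {"tx":60.3,"ty":-74,"tz":-110,"rx":0,"ry":0,"rz":0,"jaw":1},
    {"tx":60.3,"ty":-74,"tz":-130,"rx":0,"ry":0,"rz":0,"jaw":1},
    {"tx":60.3,"ty":-74,"tz":-145,"rx":0,"ry":0,"rz":0,"jaw":1},
    {"tx":60.3,"ty":-74,"tz":-155,"rx":0,"ry":0,"rz":0,"jaw":1},
    {"tx":60.3,"ty":-74,"tz":-155,"rx":0,"ry":0,"rz":0,"jaw":1},
  ],
  grip_force=30,
)

```text
time_s: 10.9
position: [0.6366, 0.1101, -0.0155]
tool_rot: [[-0.998, 0.06, -0.003], [0.06, 0.998, -0.004], [0.003, -0.004, -1.0]]
ft_force: [0.7, 0.3, -0.4]
grip_width: 0.0854
```

```bash
python3 - <<'E'
from seg import *
s=shot('scene','pics/s9.png');t=shot('top','pics/t9.png')
o=env.observe();print(o['position'],o['ft_force'],o['tool_rot'],o['time_s'])
b=s['image'][...,::-1]
cv2.imwrite('pics/c9.png',cv2.resize(b[180:300,260:400],None,fx=5,fy=5,interpolation=3))
c=t['image'][...,::-1]
cv2.imwrite('pics/c9t.png',cv2.resize(np.hstack([c[250:340,70:190],b[190:280,400:520]]),None,fx=3.3,fy=3.3,interpolation=3))
E
```

```text
[ 0.63766918  0.1100263  -0.01366903] [-0.42814696 -0.32987652  0.82779925] [[-9.98172313e-01  6.04320334e-02 -4.79141735e-05]
 [ 6.04317507e-02  9.98164511e-01 -3.95114659e-03]
 [-1.90949595e-04 -3.94682067e-03 -9.99992193e-01]] 11.0
```

View pics/c9.png

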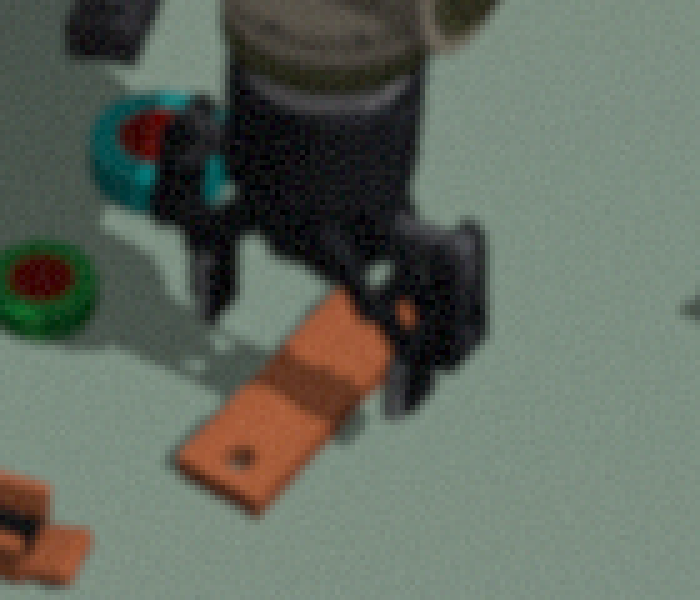

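View pics/c9t.png

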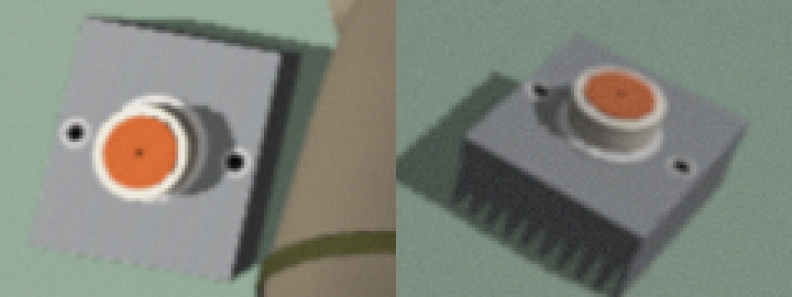

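The diode sits near the seat centre in both views, and both holes are visible. Next I measure the offset.

```bash
python3 - <<'E'
from seg import *
t=shot('top');s=shot('scene')
a=blob(t['image'],(95,275,135,312),orange);b=blob(s['image'],(452,208,488,232),orange)
for d,c in((t,a),(s,b)): print(circ(d,c,.088))
print(tri(t,cen(a),s,cen(b)))
dk=lambda h,s,v:(v<95)
for d,bx in((t,[(88,285,99,296),(136,293,147,304)]),(s,[(480,235,493,246),(437,211,450,223)])):
  h=[plane(d,[cen(blob(d['image'],x,dk))],.06)[0] for x in bx]; print((h[0]+h[1])/2, np.degrees(np.arctan2(*(h[0]-h[1])[1::-1])), np.linalg.norm(h[0]-h[1]))
# bus holes heights
E
```

```text
(array([446.18448988, 339.84878667]), np.float64(41.48790461000532))
(array([445.26890714, 341.82854032]), np.float64(39.18815585240718))
(array([0.44567669, 0.34105742, 0.0874805 ]), np.float64(0.0020295267991883048))
[0.44719726 0.34126306 0.06      ] 79.12873453918677 0.09830352084908174
[0.44668426 0.34518729 0.06      ] 80.75447911438631 0.09247034681791791
```

The diode is within about 1 mm of the seat centre: the top view gives (−0.9,−1.2), the scene view (+0.6,0). Next, the open-finger tip height over the busbar.

```bash
python3 - <<'E'
from h import *
s=shot('scene');o=env.observe();p=o['position'];y=o['tool_rot'][:,1];print(p)
for w in(-.0427,-.05,.0427,.05):
  for z in (.0,.01,.02,.03): print(w,z,proj(s,[p*[1,1,0]+w*y+[0,0,z]]).round(1).tolist())
E
```

```text
[ 0.63785662  0.10989666 -0.01327819]
-0.0427 0.0 [[303.4, 251.5]]
-0.0427 0.01 [[303.4, 248.3]]
-0.0427 0.02 [[303.5, 245.0]]
-0.0427 0.03 [[303.6, 241.6]]
-0.05 0.0 [[300.6, 250.1]]
-0.05 0.01 [[300.6, 246.8]]
-0.05 0.02 [[300.7, 243.5]]
-0.05 0.03 [[300.8, 240.1]]
0.0427 0.0 [[337.1, 269.6]]
0.0427 0.01 [[337.4, 266.4]]
0.0427 0.02 [[337.7, 263.0]]
0.0427 0.03 [[338.0, 259.7]]
0.05 0.0 [[340.1, 271.2]]
0.05 0.01 [[340.4, 268.0]]
0.05 0.02 [[340.7, 264.6]]
0.05 0.03 [[341.1, 261.3]]
```

Request:
apply_moves(
  plan=[
    {"tx":0,"ty":0,"tz":-4,"rx":0,"ry":0,"rz":0,"jaw":1},
    {"tx":0,"ty":0,"tz":-6,"rx":0,"ry":0,"rz":0,"jaw":1},
    {"tx":0,"ty":0,"tz":-6,"rx":0,"ry":0,"rz":0,"jaw":0.3},
    {"tx":0,"ty":0,"tz":-6,"rx":0,"ry":0,"rz":0,"jaw":-0.2},
    {"tx":0,"ty":0,"tz":-6,"rx":0,"ry":0,"rz":0,"jaw":-0.2},
    {"tx":0,"ty":0,"tz":-6,"rx":0,"ry":0,"rz":0,"jaw":-0.2},
    {"tx":0,"ty":0,"tz":-6,"rx":0,"ry":0,"rz":0,"jaw":-0.2},
    {"tx":0,"ty":0,"tz":-6,"rx":0,"ry":0,"rz":0,"jaw":-0.2},
    {"tx":0,"ty":0,"tz":-6,"rx":0,"ry":0,"rz":0,"jaw":-0.2},
  ],
  grip_force=40,
)

```text
time_s: 12.05
position: [0.638, 0.11, -0.0188]
tool_rot: [[-0.998, 0.06, 0.001], [0.06, 0.998, -0.004], [-0.002, -0.004, -1.0]]
ft_force: [-1.9, 1.0, 5.8]
grip_width: 0.0376
```

```bash
python3 - <<'E'
from seg import *
s=shot('scene');o=env.observe();print(o['position'],o['ft_force'],o['grip_width'],o['time_s'])
b=s['image'][...,::-1]
cv2.imwrite('pics/c10.png',cv2.resize(b[180:300,260:400],None,fx=5,fy=5,interpolation=3))
E
```

```text
[ 0.63800258  0.11002452 -0.01884386] [-2.57758237  0.44315848  5.45874053] 0.0372717042334411 12.1
```

View pics/c10.png

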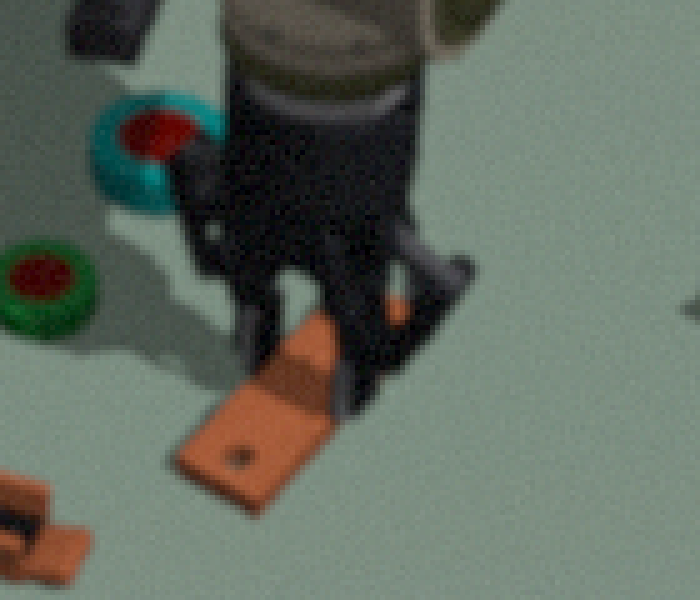

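The tips are beside the bar at z≈3–5 mm and the jaws have stalled at 37 mm. Lift a little and confirm the hold.

Request:
apply_moves(
  plan=[
    {"tx":0,"ty":0,"tz":6,"rx":0,"ry":0,"rz":0,"jaw":-0.2},
    {"tx":0,"ty":0,"tz":15,"rx":0,"ry":0,"rz":0,"jaw":-0.2},
    {"tx":0,"ty":0,"tz":30,"rx":0,"ry":0,"rz":0,"jaw":-0.2},
    {"tx":0,"ty":0,"tz":30,"rx":0,"ry":0,"rz":0,"jaw":-0.2},
    {"tx":0,"ty":0,"tz":30,"rx":0,"ry":0,"rz":0,"jaw":-0.2},
  ],
  grip_force=60,
)

```text
time_s: 12.6
position: [0.6378, 0.11, 0.0109]
tool_rot: [[-0.998, 0.06, 0.001], [0.06, 0.998, -0.004], [-0.001, -0.004, -1.0]]
ft_force: [-0.7, 0.5, -6.6]
grip_width: 0.0359
```

```bash
python3 - <<'E'
from seg import *
s=shot('scene');o=env.observe();print(o['position'],o['ft_force'],o['wrist_torque'],o['grip_width'],o['time_s'])
b=s['image'][...,::-1]
cv2.imwrite('pics/c11.png',cv2.resize(b[180:300,260:400],None,fx=5,fy=5,interpolation=3))
E
```

```text
[0.63749629 0.10997592 0.0104149 ] [-0.62620497  0.35579872 -4.89312503] [ 0.01427928  0.08036021 -0.0415581 ] 0.03581827391944497 12.65
```

View pics/c11.png

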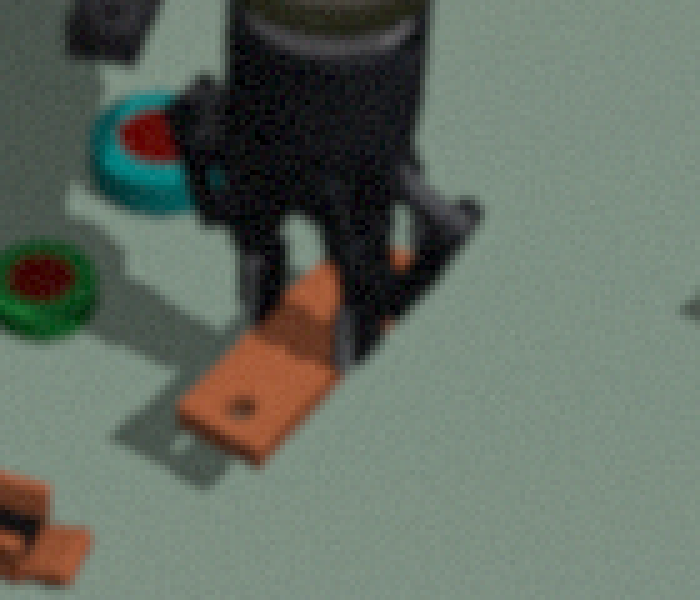

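Held level; the force is about 5 N, the weight of the bar. Carry it over the stack.

Request:
apply_moves(
  plan=[
    {"tx":0,"ty":0,"tz":40,"rx":0,"ry":0,"rz":0,"jaw":-0.2},
    {"tx":0,"ty":0,"tz":80,"rx":0,"ry":0,"rz":0,"jaw":-0.2},
    {"tx":-18,"ty":22,"tz":110,"rx":0,"ry":0,"rz":-0.02,"jaw":-0.2},
    {"tx":-45,"ty":54,"tz":115,"rx":0,"ry":0,"rz":-0.04,"jaw":-0.2},
    {"tx":-72,"ty":87,"tz":115,"rx":0,"ry":0,"rz":-0.06,"jaw":-0.2},
    {"tx":-100,"ty":121,"tz":115,"rx":0,"ry":0,"rz":-0.08,"jaw":-0.2},
    {"tx":-128,"ty":155,"tz":115,"rx":0,"ry":0,"rz":-0.1,"jaw":-0.2},
    {"tx":-154,"ty":187,"tz":115,"rx":0,"ry":0,"rz":-0.12,"jaw":-0.2},
    {"tx":-176,"ty":213,"tz":115,"rx":0,"ry":0,"rz":-0.131,"jaw":-0.2},
    {"tx":-188,"ty":228,"tz":110,"rx":0,"ry":0,"rz":-0.131,"jaw":-0.2},
    {"tx":-191,"ty":231.5,"tz":100,"rx":0,"ry":0,"rz":-0.131,"jaw":-0.2},
    {"tx":-191,"ty":231.5,"tz":90,"rx":0,"ry":0,"rz":-0.131,"jaw":-0.2},
  ],
  grip_force=60,
)

```text
time_s: 13.85
position: [0.446, 0.3415, 0.0992]
tool_rot: [[-0.982, 0.189, -0.001], [0.189, 0.982, -0.004], [0.0, -0.005, -1.0]]
ft_force: [-0.7, -0.1, -5.5]
grip_width: 0.0356
```

```bash
python3 - <<'E'
from seg import *
s=shot('scene');o=env.observe();print(o['position'],o['tool_rot'],o['ft_force'],o['wrist_torque'],o['grip_width'],o['time_s'])
b=s['image'][...,::-1]
cv2.imwrite('pics/c12.png',cv2.resize(b[150:280,400:520],None,fx=5,fy=5,interpolation=3))
E
```

```text
[0.44573017 0.34057995 0.0974409 ] [[-0.98171337  0.1903223  -0.00403573]
 [ 0.19034386  0.98169988 -0.00587859]
 [ 0.00284305 -0.00653927 -0.99997458]] [-1.09683991 -1.3940386  -8.41861496] [-0.09685929  0.08149082  0.04354266] 0.03573228501896763 13.9
```

View pics/c12.png

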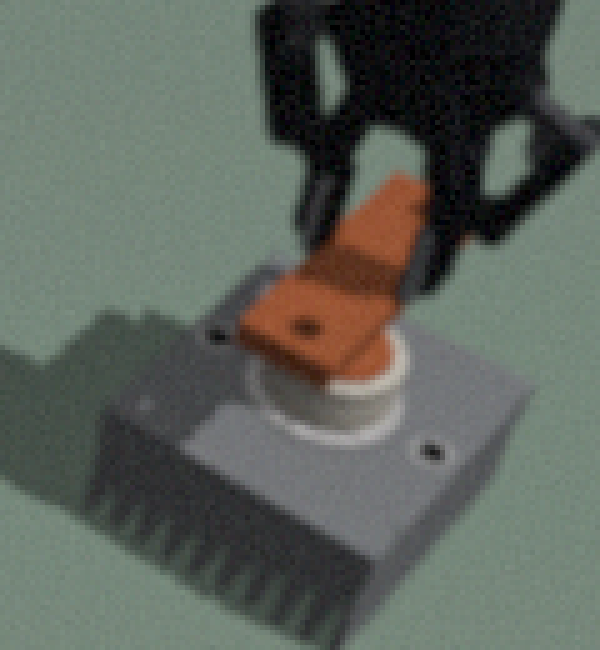

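Level and aligned: jaw direction 79.0°, the same as the seat's y. Lower it in steps.

Request:
apply_moves(
  plan=[
    {"tx":0.5,"ty":1,"tz":-8,"rx":0.002,"ry":0,"rz":0,"jaw":-0.2},
    {"tx":0.5,"ty":1,"tz":-16,"rx":0.002,"ry":0,"rz":0,"jaw":-0.2},
    {"tx":0.5,"ty":1,"tz":-21,"rx":0.002,"ry":0,"rz":0,"jaw":-0.2},
    {"tx":0.5,"ty":1,"tz":-24,"rx":0.002,"ry":0,"rz":0,"jaw":-0.2},
    {"tx":0.5,"ty":1,"tz":-25.5,"rx":0.002,"ry":0,"rz":0,"jaw":-0.2},
    {"tx":0.5,"ty":1,"tz":-26,"rx":0.002,"ry":0,"rz":0,"jaw":-0.2},
    {"tx":0.5,"ty":1,"tz":-26,"rx":0.002,"ry":0,"rz":0,"jaw":-0.2},
    {"tx":0.5,"ty":1,"tz":-26,"rx":0.002,"ry":0,"rz":0,"jaw":-0.2},
  ],
  grip_force=60,
)

```text
time_s: 14.7
position: [0.4464, 0.3416, 0.0717]
tool_rot: [[-0.982, 0.19, -0.003], [0.19, 0.982, -0.004], [0.003, -0.004, -1.0]]
ft_force: [-0.4, -0.4, -6.0]
grip_width: 0.036
```

Request:
apply_moves(
  plan=[
    {"tx":0,"ty":0,"tz":-0.5,"rx":0,"ry":0,"rz":0,"jaw":-0.2},
    {"tx":0,"ty":0,"tz":-1,"rx":0,"ry":0,"rz":0,"jaw":-0.2},
    {"tx":0,"ty":0,"tz":-1.5,"rx":0,"ry":0,"rz":0,"jaw":-0.2},
    {"tx":0,"ty":0,"tz":-2,"rx":0,"ry":0,"rz":0,"jaw":-0.2},
    {"tx":0,"ty":0,"tz":-2,"rx":0,"ry":0,"rz":0,"jaw":-0.2},
    {"tx":0,"ty":0,"tz":-2,"rx":0,"ry":0,"rz":0,"jaw":-0.2},
  ],
  grip_force=60,
)

```text
time_s: 15.3
position: [0.4464, 0.3417, 0.0697]
tool_rot: [[-0.982, 0.19, -0.004], [0.19, 0.982, -0.004], [0.003, -0.004, -1.0]]
ft_force: [-0.2, 0.5, -5.7]
grip_width: 0.0359
```

Request:
apply_moves(
  plan=[
    {"tx":0,"ty":0,"tz":-0.5,"rx":0,"ry":0,"rz":0,"jaw":-0.2},
    {"tx":0,"ty":0,"tz":-0.8,"rx":0,"ry":0,"rz":0,"jaw":-0.2},
    {"tx":0,"ty":0,"tz":-1.1,"rx":0,"ry":0,"rz":0,"jaw":-0.2},
    {"tx":0,"ty":0,"tz":-1.1,"rx":0,"ry":0,"rz":0,"jaw":-0.2},
  ],
  grip_force=60,
)

```text
time_s: 15.7
position: [0.4465, 0.3417, 0.0694]
tool_rot: [[-0.982, 0.19, -0.003], [0.19, 0.982, -0.003], [0.002, -0.004, -1.0]]
ft_force: [-3.0, -1.2, 4.8]
grip_width: 0.0355
```

It made contact at 69.4 mm, against 69.2 expected. Release, rise, and go toward the small red disc.

Request:
apply_moves(
  plan=[
    {"tx":0,"ty":0,"tz":0,"rx":0,"ry":0,"rz":0,"jaw":0.3},
    {"tx":0,"ty":0,"tz":0,"rx":0,"ry":0,"rz":0,"jaw":0.6},
    {"tx":0,"ty":0,"tz":0,"rx":0,"ry":0,"rz":0,"jaw":0.6},
    {"tx":0,"ty":0,"tz":0,"rx":0,"ry":0,"rz":0,"jaw":0.6},
    {"tx":0,"ty":0,"tz":15,"rx":0,"ry":0,"rz":0,"jaw":0.6},
    {"tx":0,"ty":0,"tz":50,"rx":0,"ry":0,"rz":0,"jaw":0.6},
    {"tx":0,"ty":0,"tz":90,"rx":0,"ry":0,"rz":0,"jaw":0.6},
    {"tx":15,"ty":-40,"tz":90,"rx":0,"ry":0,"rz":0.1,"jaw":0.55},
    {"tx":32,"ty":-84,"tz":90,"rx":0,"ry":0,"rz":0.2,"jaw":0.55},
    {"tx":50,"ty":-128,"tz":90,"rx":0,"ry":0,"rz":0.3,"jaw":0.55},
    {"tx":68,"ty":-172,"tz":90,"rx":0,"ry":0,"rz":0.4,"jaw":0.55},
    {"tx":86,"ty":-216,"tz":90,"rx":0,"ry":0,"rz":0.5,"jaw":0.55},
  ],
  grip_force=60,
)

```text
time_s: 16.9
position: [0.533, 0.1239, 0.1596]
tool_rot: [[-0.951, -0.308, -0.0], [-0.308, 0.951, -0.004], [0.002, -0.004, -1.0]]
ft_force: [0.1, -0.6, -0.2]
grip_width: 0.0662
```

```bash
python3 - <<'E'
from h import *
o=env.observe();print(o['position'],o['ft_force'],o['tool_rot'][:,1],o['q'],o['time_s'])
E
```

```text
[0.53298314 0.12392961 0.15956384] [ 0.10691203 -0.61811433 -0.17906599] [-0.30784083  0.9514301  -0.00384601] [   0.81633944   23.6025058    79.04470977   -0.24205757   77.37118811
 -107.05982727] 16.9
```

Request:
apply_moves(
  plan=[
    {"tx":16,"ty":-42,"tz":-10,"rx":0,"ry":0,"rz":0,"jaw":0.55},
    {"tx":33,"ty":-86,"tz":-20,"rx":0,"ry":0,"rz":0,"jaw":0.55},
    {"tx":50,"ty":-130,"tz":-30,"rx":0,"ry":0,"rz":0,"jaw":0.55},
    {"tx":67,"ty":-174,"tz":-50,"rx":0,"ry":0,"rz":0,"jaw":0.55},
    {"tx":82,"ty":-212,"tz":-70,"rx":0,"ry":0,"rz":0,"jaw":0.55},
    {"tx":90,"ty":-232,"tz":-90,"rx":0,"ry":0,"rz":0,"jaw":0.55},
    {"tx":91,"ty":-234,"tz":-110,"rx":0,"ry":0,"rz":0,"jaw":0.55},
    {"tx":91,"ty":-234,"tz":-120,"rx":0,"ry":0,"rz":0,"jaw":0.55},
    {"tx":91,"ty":-234,"tz":-120,"rx":0,"ry":0,"rz":0,"jaw":0.55},
  ],
  grip_force=30,
)

```text
time_s: 17.8
position: [0.6232, -0.1095, 0.0383]
tool_rot: [[-0.951, -0.308, -0.003], [-0.308, 0.951, -0.003], [0.004, -0.002, -1.0]]
ft_force: [0.3, -0.4, -0.6]
grip_width: 0.0663
```

```bash
python3 - <<'E'
from seg import *
s=shot('scene');t=shot('top');o=env.observe();print(o['position'],o['ft_force'],o['tool_rot'][:,1],o['grip_width'],o['time_s'])
a,b=t['image'][...,::-1],s['image'][...,::-1]
cv2.imwrite('pics/c13.png',cv2.resize(np.hstack([a[250:340,70:190],b[190:280,400:520]]),None,fx=3.3,fy=3.3,interpolation=3))
cv2.imwrite('pics/c14.png',cv2.resize(b[150:260,180:310],None,fx=5,fy=5,interpolation=3))
A=blob(t['image'],(85,265,155,325),orange);B=blob(s['image'],(430,195,505,245),orange)
for d,c in((t,A),(s,B)): print(cv2.minAreaRect((plane(d,c,.1)[:,:2]*1000).astype(np.float32)))
print(tri(t,cen(A),s,cen(B)))
E
```

```text
[ 0.6243163  -0.10956974  0.04045071] [ 0.35759151 -0.18277342  0.70699689] [-0.30858848  0.95118487 -0.00452624] 0.06625904803045858 17.9
((449.8435974121094, 339.2055358886719), (41.32806396484375, 122.30461883544922), 79.56230926513672)
((447.0164794921875, 343.2879638671875), (43.21295166015625, 130.18002319335938), 79.22826385498047)
(array([0.44978966, 0.34120241, 0.09827609]), np.float64(0.0029330061164031347))
```

View pics/c13.png

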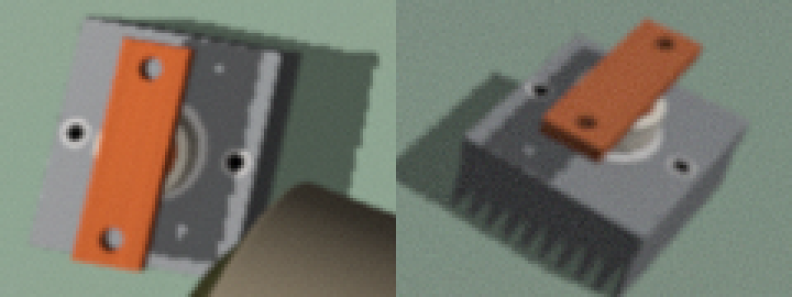

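View pics/c14.png

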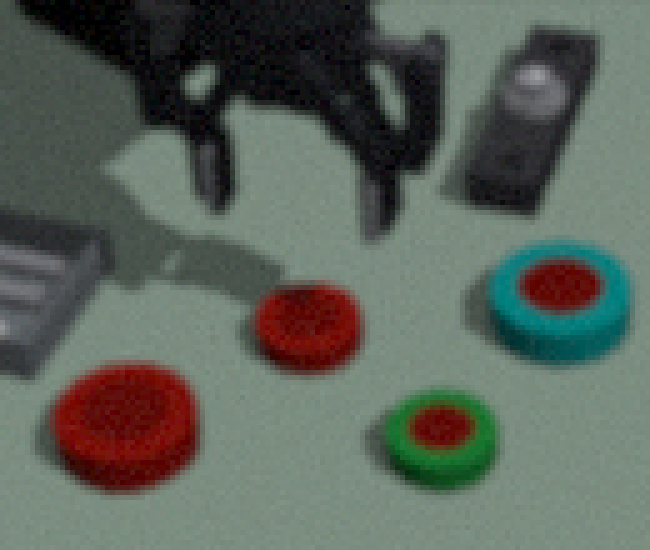

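The busbar lies flat across the diode along the fins. My mask box clipped it, so I'll measure again. The jaws hang over the small red disc at scene (241,215).

```bash
python3 - <<'E'
from seg import *
s=shot('scene');t=shot('top')
A=blob(t['image'],(80,250,160,345),orange);B=blob(s['image'],(425,185,515,250),orange)
for d,c in((t,A),(s,B)): print(cv2.minAreaRect((plane(d,c,.1)[:,:2]*1000).astype(np.float32)))
# bus holes in both views
p={'t':[(70+150/3.3,250+68/3.3),(70+111/3.3,250+239/3.3)],'s':[(400+(665-396)/3.3,190+44/3.3),(400+(587-396)/3.3,190+121/3.3)]}
T=plane(t,p['t'],.1);S=plane(s,p['s'],.1);print(T,T.mean(0),S,S.mean(0))
for i in(0,1): print(tri(t,p['t'][i],s,p['s'][1-i]))
E
```

```text
((446.733642578125, 339.6546630859375), (41.59074020385742, 130.58602905273438), 79.57316589355469)
((447.00958251953125, 343.318359375), (43.19800567626953, 130.15748596191406), 79.16071319580078)
[[0.49499781 0.33119961 0.1       ]
 [0.39672059 0.3491307  0.1       ]] [0.4458592  0.34016516 0.1       ] [[0.39730277 0.3539626  0.1       ]
 [0.49393457 0.33536503 0.1       ]] [0.44561867 0.34466382 0.1       ]
(array([0.49420733, 0.3335388 , 0.09895199]), np.float64(0.004036239459328447))
(array([0.39561957, 0.35202545, 0.09747023]), np.float64(0.0039533772008039725))
```

The busbar reads (446.6, 339.7) in the top view, yaw −10.6°, and matches the diode under it. Its hole heights come out at about 98 mm; 100 is expected. Now down onto the disc.

Request:
apply_moves(
  plan=[
    {"tx":-0.4,"ty":-0.2,"tz":-20,"rx":0,"ry":0,"rz":0,"jaw":0.55},
    {"tx":-0.4,"ty":-0.2,"tz":-40,"rx":0,"ry":0,"rz":0,"jaw":0.55},
    {"tx":-0.4,"ty":-0.2,"tz":-50,"rx":0,"ry":0,"rz":0,"jaw":0.55},
    {"tx":-0.4,"ty":-0.2,"tz":-55,"rx":0,"ry":0,"rz":0,"jaw":0.55},
    {"tx":-0.4,"ty":-0.2,"tz":-58,"rx":0,"ry":0,"rz":0,"jaw":0.55},
    {"tx":-0.4,"ty":-0.2,"tz":-59,"rx":0,"ry":0,"rz":0,"jaw":0.55},
    {"tx":-0.4,"ty":-0.2,"tz":-59,"rx":0,"ry":0,"rz":0,"jaw":0.55},
  ],
  grip_force=20,
)

```text
time_s: 18.7
position: [0.6244, -0.11, -0.0175]
tool_rot: [[-0.951, -0.309, 0.003], [-0.309, 0.951, -0.005], [-0.001, -0.006, -1.0]]
ft_force: [-0.0, -0.6, 0.3]
grip_width: 0.0661
```

```bash
python3 - <<'E'
from seg import *
s=shot('scene');o=env.observe();print(o['position'],o['ft_force'],o['tool_rot'][:,1],o['grip_width'],o['time_s'])
b=s['image'][...,::-1]
cv2.imwrite('pics/c15.png',cv2.resize(b[150:260,180:310],None,fx=5,fy=5,interpolation=3))
E
```

```text
[ 0.62444071 -0.10996613 -0.01751219] [0.33213419 0.7755038  0.39425784] [-0.30867163  0.95115108 -0.00578404] 0.06609118028637638 18.75
```

View pics/c15.png

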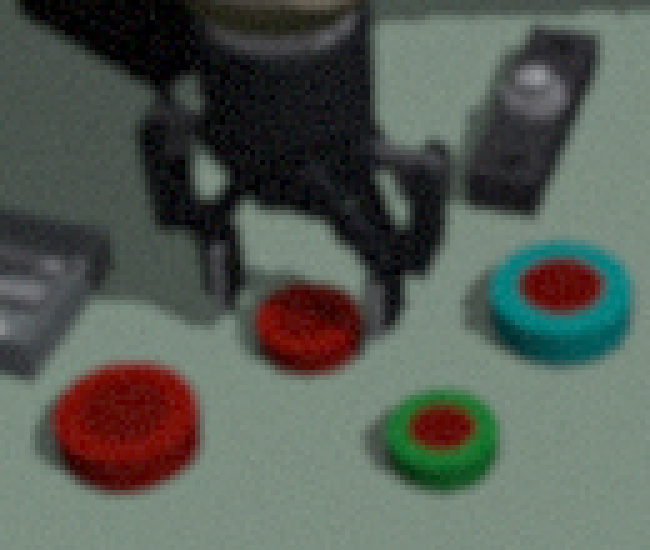

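Request:
apply_moves(
  plan=[
    {"tx":-0.5,"ty":0,"tz":-2,"rx":0,"ry":0,"rz":0,"jaw":0.3},
    {"tx":-0.5,"ty":0,"tz":-2,"rx":0,"ry":0,"rz":0,"jaw":0.1},
    {"tx":-0.5,"ty":0,"tz":-2,"rx":0,"ry":0,"rz":0,"jaw":0.0},
    {"tx":-0.5,"ty":0,"tz":-2,"rx":0,"ry":0,"rz":0,"jaw":0.0},
    {"tx":-0.5,"ty":0,"tz":-2,"rx":0,"ry":0,"rz":0,"jaw":0.0},
    {"tx":-0.5,"ty":0,"tz":-2,"rx":0,"ry":0,"rz":0,"jaw":0.0},
    {"tx":-0.5,"ty":0,"tz":-2,"rx":0,"ry":0,"rz":0,"jaw":0.0},
  ],
  grip_force=25,
)

```text
time_s: 19.45
position: [0.6241, -0.1101, -0.019]
tool_rot: [[-0.951, -0.309, 0.003], [-0.309, 0.951, -0.006], [-0.001, -0.006, -1.0]]
ft_force: [-1.9, 0.1, 6.0]
grip_width: 0.0485
```

```bash
python3 - <<'E'
from seg import *
s=shot('scene');o=env.observe();print(o['position'],o['ft_force'],o['tool_rot'][:,1],o['grip_width'],o['time_s'])
b=s['image'][...,::-1]
cv2.imwrite('pics/c16.png',cv2.resize(b[150:260,180:310],None,fx=5,fy=5,interpolation=3))
E
```

```text
[ 0.62403569 -0.11008114 -0.01908233] [-1.41982382 -0.15991188  5.26952797] [-0.30867524  0.95114754 -0.00616065] 0.048337450007462784 19.5
```

View pics/c16.png

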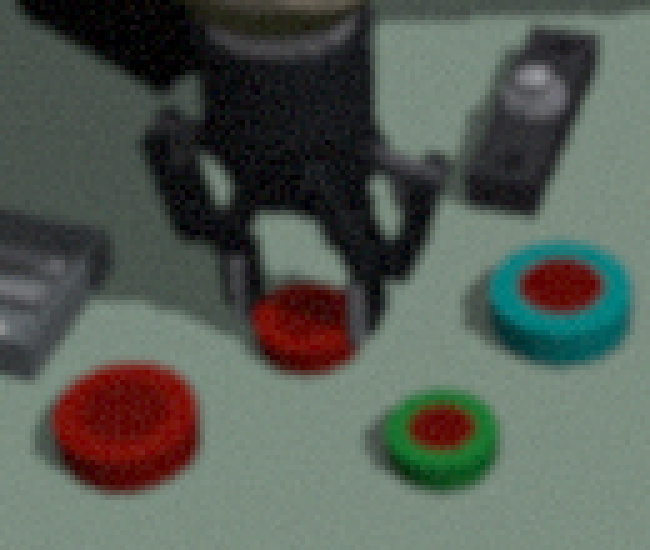

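Gripped at 48 mm. Lift and carry.

Request:
apply_moves(
  plan=[
    {"tx":0,"ty":0,"tz":10,"rx":0,"ry":0,"rz":0,"jaw":0},
    {"tx":0,"ty":0,"tz":40,"rx":0,"ry":0,"rz":0,"jaw":0},
    {"tx":0,"ty":0,"tz":80,"rx":0,"ry":0,"rz":0,"jaw":0},
    {"tx":-10,"ty":25,"tz":115,"rx":0,"ry":0,"rz":0,"jaw":0},
    {"tx":-26,"ty":66,"tz":130,"rx":0,"ry":0,"rz":0,"jaw":0},
    {"tx":-42,"ty":107,"tz":140,"rx":0,"ry":0,"rz":0,"jaw":0},
    {"tx":-58,"ty":148,"tz":140,"rx":0,"ry":0,"rz":0,"jaw":0},
    {"tx":-74,"ty":189,"tz":140,"rx":0,"ry":0,"rz":0,"jaw":0},
    {"tx":-90,"ty":230,"tz":140,"rx":0,"ry":0,"rz":0,"jaw":0},
    {"tx":-106,"ty":270,"tz":140,"rx":0,"ry":0,"rz":0,"jaw":0},
    {"tx":-122,"ty":310,"tz":140,"rx":0,"ry":0,"rz":0,"jaw":0},
  ],
  grip_force=25,
)

```text
time_s: 20.6
position: [0.5012, 0.2015, 0.1214]
tool_rot: [[-0.951, -0.309, 0.004], [-0.309, 0.951, -0.005], [-0.002, -0.006, -1.0]]
ft_force: [0.1, 0.1, -0.9]
grip_width: 0.0481
```

```bash
python3 - <<'E'
from seg import *
o=env.observe();print(o['position'],o['ft_force'],o['tool_rot'],o['grip_width'],o['time_s'])
E
```

```text
[0.50116019 0.20145982 0.12144224] [ 0.11261991  0.14831314 -0.90454871] [[-0.95120567 -0.30853709  0.00355387]
 [-0.30855266  0.95119235 -0.00532525]
 [-0.00173737 -0.00616196 -0.99997951]] 0.048072338334458946 20.6
```

Request:
apply_moves(
  plan=[
    {"tx":-15,"ty":40,"tz":0,"rx":0,"ry":0,"rz":0,"jaw":0},
    {"tx":-30,"ty":78,"tz":0,"rx":0,"ry":0,"rz":0,"jaw":0},
    {"tx":-44,"ty":112,"tz":0,"rx":0,"ry":0,"rz":0,"jaw":0},
    {"tx":-52,"ty":132,"tz":0,"rx":0,"ry":0,"rz":0,"jaw":0},
    {"tx":-55,"ty":140,"tz":-5,"rx":0,"ry":0,"rz":0,"jaw":0},
    {"tx":-55.4,"ty":140.4,"tz":-15,"rx":0,"ry":0,"rz":0,"jaw":0},
    {"tx":-55.4,"ty":140.4,"tz":-22,"rx":0,"ry":0,"rz":0,"jaw":0},
    {"tx":-55.4,"ty":140.4,"tz":-22,"rx":0,"ry":0,"rz":0,"jaw":0},
    {"tx":-55.4,"ty":140.4,"tz":-22,"rx":0,"ry":0,"rz":0,"jaw":0},
  ],
  grip_force=25,
)

```text
time_s: 21.5
position: [0.4462, 0.341, 0.0992]
tool_rot: [[-0.952, -0.307, 0.003], [-0.307, 0.952, -0.006], [-0.001, -0.006, -1.0]]
ft_force: [-0.6, -0.1, -0.5]
grip_width: 0.048
```

```bash
python3 - <<'E'
from seg import *
s=shot('scene');o=env.observe();print(o['position'],o['ft_force'],o['grip_width'],o['time_s'])
b=s['image'][...,::-1]
cv2.imwrite('pics/c17.png',cv2.resize(b[150:280,400:520],None,fx=5,fy=5,interpolation=3))
E
```

```text
[0.44629779 0.34119414 0.09953887] [-0.61459675 -0.15931906  0.27782777] 0.048320213760149305 21.55
```

View pics/c17.png

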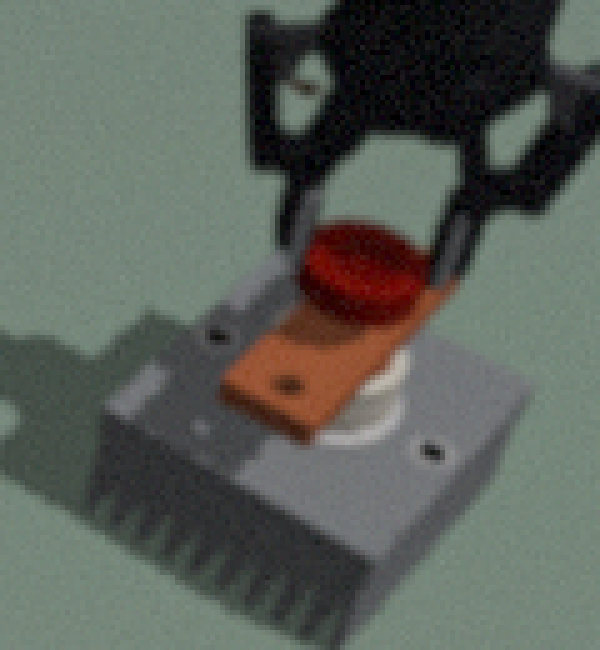

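The disc is level above the busbar. Lower it.

Request:
apply_moves(
  plan=[
    {"tx":-0.4,"ty":0.6,"tz":-6,"rx":0,"ry":0,"rz":0,"jaw":0},
    {"tx":-0.4,"ty":0.6,"tz":-12,"rx":0,"ry":0,"rz":0,"jaw":0},
    {"tx":-0.4,"ty":0.6,"tz":-15,"rx":0,"ry":0,"rz":0,"jaw":0},
    {"tx":-0.4,"ty":0.6,"tz":-16.5,"rx":0,"ry":0,"rz":0,"jaw":0},
    {"tx":-0.4,"ty":0.6,"tz":-17.5,"rx":0,"ry":0,"rz":0,"jaw":0},
    {"tx":-0.4,"ty":0.6,"tz":-18,"rx":0,"ry":0,"rz":0,"jaw":0},
    {"tx":-0.4,"ty":0.6,"tz":-18,"rx":0,"ry":0,"rz":0,"jaw":0},
    {"tx":-0.4,"ty":0.6,"tz":-18,"rx":0,"ry":0,"rz":0,"jaw":0},
  ],
  grip_force=25,
)

```text
time_s: 22.35
position: [0.4459, 0.3418, 0.0817]
tool_rot: [[-0.952, -0.307, 0.004], [-0.307, 0.952, -0.005], [-0.002, -0.006, -1.0]]
ft_force: [-0.9, -0.2, -0.5]
grip_width: 0.0481
```

Request:
apply_moves(
  plan=[
    {"tx":0,"ty":0,"tz":-0.4,"rx":0,"ry":0,"rz":0,"jaw":0},
    {"tx":0,"ty":0,"tz":-0.8,"rx":0,"ry":0,"rz":0,"jaw":0},
    {"tx":0,"ty":0,"tz":-1,"rx":0,"ry":0,"rz":0,"jaw":0},
    {"tx":0,"ty":0,"tz":-1,"rx":0,"ry":0,"rz":0,"jaw":0},
  ],
  grip_force=25,
)

```text
time_s: 22.75
position: [0.4461, 0.3419, 0.081]
tool_rot: [[-0.952, -0.307, 0.004], [-0.307, 0.952, -0.005], [-0.003, -0.006, -1.0]]
ft_force: [-0.4, -0.6, 3.7]
grip_width: 0.0478
```

Contact at 81.0 mm, 80.9 expected. Release, rise, then measure the disc and the spring bar.

Request:
apply_moves(
  plan=[
    {"tx":0,"ty":0,"tz":0,"rx":0,"ry":0,"rz":0,"jaw":0.3},
    {"tx":0,"ty":0,"tz":0,"rx":0,"ry":0,"rz":0,"jaw":0.6},
    {"tx":0,"ty":0,"tz":0,"rx":0,"ry":0,"rz":0,"jaw":0.6},
    {"tx":0,"ty":0,"tz":0,"rx":0,"ry":0,"rz":0,"jaw":0.6},
    {"tx":0,"ty":0,"tz":15,"rx":0,"ry":0,"rz":0,"jaw":0.6},
    {"tx":0,"ty":0,"tz":50,"rx":0,"ry":0,"rz":0,"jaw":0.6},
    {"tx":0,"ty":0,"tz":80,"rx":0,"ry":0,"rz":0,"jaw":0.6},
    {"tx":0,"ty":-40,"tz":85,"rx":0,"ry":0,"rz":0,"jaw":0.6},
    {"tx":0,"ty":-85,"tz":85,"rx":0,"ry":0,"rz":0,"jaw":0.6},
    {"tx":0,"ty":-130,"tz":85,"rx":0,"ry":0,"rz":0,"jaw":0.6},
    {"tx":0,"ty":-160,"tz":85,"rx":0,"ry":0,"rz":0,"jaw":0.6},
    {"tx":0,"ty":-180,"tz":85,"rx":0,"ry":0,"rz":0,"jaw":0.6},
  ],
  grip_force=25,
)

```text
time_s: 23.95
position: [0.4459, 0.1599, 0.1661]
tool_rot: [[-0.952, -0.306, 0.004], [-0.306, 0.952, -0.005], [-0.003, -0.006, -1.0]]
ft_force: [-0.2, 0.3, -0.1]
grip_width: 0.0684
```

```bash
python3 - <<'E'
from seg import *
s=shot('scene','pics/s18.png');t=shot('top','pics/t18.png');o=env.observe();print(o['position'],o['time_s'])
a,b=t['image'][...,::-1],s['image'][...,::-1]
cv2.imwrite('pics/c18.png',cv2.resize(np.hstack([a[250:345,70:190],b[180:275,400:520]]),None,fx=3.3,fy=3.3,interpolation=3))
A=blob(t['image'],(90,270,140,320),red);B=blob(s['image'],(445,190,495,230),red)
print('disc',circ(t,A,.116),circ(s,B,.116))
cv2.imwrite('pics/c19.png',cv2.resize(np.hstack([a[255:335,300:370],b[150:230,250:320]]),None,fx=5.7,fy=5.7,interpolation=3))
E
```

```text
[0.44617449 0.16007227 0.16612191] 24.05Traceback (most recent call last):
  File "<stdin>", line 5, in <module>
  File "seg.py", line 9, in blob
    c=max(cs,key=cv2.contourArea)[:,0].astype(float)
      ~~~^^^^^^^^^^^^^^^^^^^^^^^^
ValueError: max() iterable argument is empty
```

View pics/c18.png

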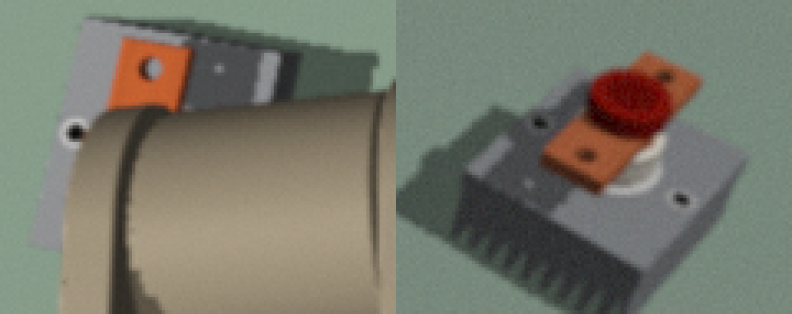

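The disc sits centred on the busbar in the scene view. The top view is hidden by the arm. For the spring bar I'll use the unobstructed first picture and look at the edge profile and holes more closely.

```bash
python3 - <<'E'
from seg import *
t=shot('top');t['image']=cv2.imread('pics/top0.png')[...,::-1].copy()
s=shot('scene');s['image']=cv2.imread('pics/scene0.png')[...,::-1].copy()
T=t['image']
print(cv2.cvtColor(T,cv2.COLOR_RGB2HSV)[282:285,315:350].tolist()[0])
print(cv2.cvtColor(T,cv2.COLOR_RGB2HSV)[310:311,325:360].tolist()[0])
# rectify top onto z=.022, 0.5mm/px ; ROI x .36-.52, y -.19..-.03
def rect(d,z,x0=.36,x1=.52,y0=-.19,y1=-.03,m=.0004):
    xs=np.arange(x1,x0,-m);ys=np.arange(y1,y0,-m)
    X,Y=np.meshgrid(xs,ys,indexing='ij');P=np.c_[X.ravel(),Y.ravel(),np.full(X.size,z)]
    q=proj(d,P).reshape(X.shape+(2,)).astype(np.float32)
    return cv2.remap(d['image'],q[...,0],q[...,1],cv2.INTER_CUBIC)
im=np.hstack([rect(t,.022),rect(s,.022)])
cv2.imwrite('pics/r1.png',im[...,::-1])
E
```

```text
[[67, 38, 147], [66, 36, 147], [66, 34, 148], [66, 36, 147], [64, 36, 147], [67, 37, 145], [64, 35, 124], [73, 29, 79], [60, 10, 51], [150, 10, 49], [140, 29, 53], [135, 30, 51], [135, 21, 49], [144, 25, 52], [143, 20, 50], [143, 20, 51], [120, 10, 52], [143, 20, 51], [135, 10, 51], [126, 25, 52], [150, 26, 49], [140, 14, 53], [143, 20, 52], [138, 25, 51], [135, 20, 51], [80, 13, 60], [68, 36, 77], [63, 35, 80], [60, 34, 82], [63, 29, 80], [65, 41, 81], [65, 38, 88], [68, 40, 121], [63, 36, 142], [65, 35, 145]]
[[64, 37, 145], [62, 35, 144], [63, 37, 146], [65, 34, 143], [60, 33, 146], [63, 36, 143], [62, 32, 120], [69, 32, 80], [120, 10, 51], [143, 20, 51], [130, 14, 53], [150, 30, 51], [140, 15, 52], [135, 19, 54], [126, 25, 52], [140, 14, 53], [128, 20, 51], [130, 14, 53], [128, 19, 54], [130, 15, 52], [135, 10, 53], [130, 15, 52], [130, 14, 54], [113, 21, 49], [135, 9, 54], [75, 18, 58], [64, 28, 74], [65, 38, 80], [66, 47, 81], [58, 37, 83], [66, 32, 79], [65, 38, 87], [62, 38, 108], [62, 36, 135], [64, 37, 145]]
```

View pics/r1.png

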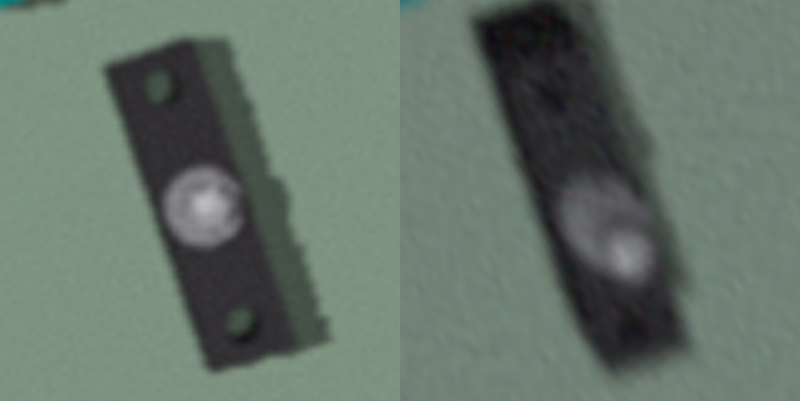

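```bash
python3 - <<'E'
from seg import *
t=shot('top');t['image']=cv2.imread('pics/top0.png')[...,::-1].copy()
for th in (60,66,72):
    c=blob(t['image'],(312,260,360,332),lambda h,s,v:v<th)
    P=(plane(t,c,.022)[:,:2]*1000).astype(np.float32)
    r=cv2.minAreaRect(P);print(th,r,cen(cv2.convexHull(P)[:,0]))
E
```

```text
60 ((405.0338134765625, -121.92491912841797), (59.38404846191406, 34.86557388305664), 18.47254753112793) [ 404.7475015  -122.55604025]
66 ((406.2251281738281, -121.95773315429688), (62.95658493041992, 36.271663665771484), 18.56702423095703) [ 406.05798172 -122.46972419]
72 ((407.1867370605469, -122.07353973388672), (65.88355255126953, 37.875667572021484), 18.92173957824707) [ 407.21463122 -122.35189792]
```

```bash
python3 - <<'E'
from seg import *
t=shot('top');I=cv2.imread('pics/top0.png')[260:332,312:360]
U=4;v=cv2.resize(cv2.GaussianBlur(I,(3,3),0),None,fx=U,fy=U,interpolation=cv2.INTER_CUBIC).max(2)
for th in (58,62,66,72):
    m=cv2.morphologyEx((v<th).astype(np.uint8),cv2.MORPH_OPEN,np.ones((9,9)))
    q=cv2.findNonZero(m)[:,0].astype(float);q=(q+.5)/U-.5+[312,260]
    P=(plane(t,q,.022)[:,:2]*1000).astype(np.float32)
    r=cv2.minAreaRect(P);print(th,r,cen(cv2.convexHull(P)[:,0]))
E
```

```text
58 ((437.54510498046875, -110.72000885009766), (127.07088470458984, 34.317108154296875), 18.918676376342773) [ 437.99821386 -110.67596228]
62 ((437.4234619140625, -111.15730285644531), (128.2528839111328, 35.4437370300293), 19.049697875976562) [ 438.02222752 -110.89261537]
66 ((437.39013671875, -111.26290893554688), (129.04481506347656, 36.555946350097656), 18.98318862915039) [ 438.08965678 -111.08968035]
72 ((437.44012451171875, -111.57154846191406), (129.88494873046875, 38.19636154174805), 18.827566146850586) [ 438.07024087 -111.49937839]
```

Bar centre ≈ (437.2, −110.2) in the robot frame, yaw 19.0°; the size comes out at 129 × 36.5 mm, as it should. Moving there.

Request:
apply_moves(
  plan=[
    {"tx":-2,"ty":-45,"tz":0,"rx":0,"ry":0,"rz":0.02,"jaw":0.6},
    {"tx":-3,"ty":-90,"tz":0,"rx":0,"ry":0,"rz":0.02,"jaw":0.6},
    {"tx":-5,"ty":-135,"tz":0,"rx":0,"ry":0,"rz":0.02,"jaw":0.6},
    {"tx":-6,"ty":-180,"tz":0,"rx":0,"ry":0,"rz":0.02,"jaw":0.6},
    {"tx":-8,"ty":-225,"tz":-20,"rx":0,"ry":0,"rz":0.02,"jaw":0.6},
    {"tx":-9,"ty":-260,"tz":-50,"rx":0,"ry":0,"rz":0.02,"jaw":0.6},
    {"tx":-9,"ty":-270,"tz":-80,"rx":0,"ry":0,"rz":0.02,"jaw":0.6},
    {"tx":-9,"ty":-270.3,"tz":-110,"rx":0,"ry":0,"rz":0.02,"jaw":0.6},
    {"tx":-9,"ty":-270.3,"tz":-120,"rx":0,"ry":0,"rz":0.02,"jaw":0.6},
    {"tx":-9,"ty":-270.3,"tz":-120,"rx":0,"ry":0,"rz":0.02,"jaw":0.6},
  ],
  grip_force=40,
)

```text
time_s: 25.25
position: [0.4369, -0.1067, 0.0452]
tool_rot: [[-0.945, -0.328, 0.002], [-0.328, 0.945, -0.003], [-0.001, -0.004, -1.0]]
ft_force: [0.6, 0.2, 0.4]
grip_width: 0.0685
```

```bash
python3 - <<'E'
from seg import *
s=shot('scene');t=shot('top');o=env.observe();print(o['position'],o['ft_force'],o['tool_rot'],o['time_s'])
a,b=t['image'][...,::-1],s['image'][...,::-1]
cv2.imwrite('pics/c20.png',cv2.resize(np.hstack([a[250:345,70:190],b[140:235,220:340]]),None,fx=3.3,fy=3.3,interpolation=3))
rd=lambda h,s,v:((h<8)|(h>170))&(s>150)&(v>40)
A=blob(t['image'],(85,265,150,325),rd);print('disc top',circ(t,A,.116))
B=blob(s['image'],(445,180,500,235),rd);print('disc scene',circ(s,B,.116),cen(A),cen(B))
E
```

```text
[ 0.43781688 -0.10726289  0.04688628] [ 0.12916021 -0.25950979  0.15368737] [[-0.94450717 -0.32844024  0.00576329]
 [-0.3284702   0.94449905 -0.00537378]
 [-0.00367846 -0.00696864 -0.99996895]] 25.35
disc top (array([446.94647088, 337.91533979]), np.float64(51.760764032090506))
disc scene (array([453.41255126, 344.37141497]), np.float64(57.17210903145896)) [107.74492516 296.353611  ] [470.62278586 211.06753748]
```

View pics/c20.png

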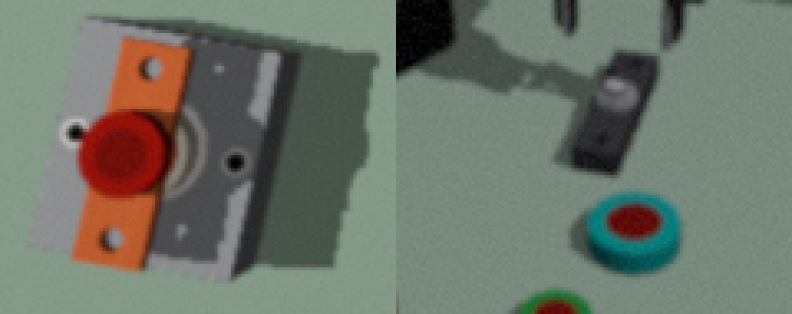

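The disc looks centred on the busbar in the top view at (108,296); the blob reads about 1–2 mm short in y because it includes the visible side. Descend on the spring bar.

Request:
apply_moves(
  plan=[
    {"tx":-0.5,"ty":-2.9,"tz":-10,"rx":0,"ry":0,"rz":-0.003,"jaw":0.6},
    {"tx":-0.5,"ty":-2.9,"tz":-25,"rx":0,"ry":0,"rz":-0.003,"jaw":0.6},
    {"tx":-0.5,"ty":-2.9,"tz":-40,"rx":0,"ry":0,"rz":-0.003,"jaw":0.6},
    {"tx":-0.5,"ty":-2.9,"tz":-52,"rx":0,"ry":0,"rz":-0.003,"jaw":0.6},
    {"tx":-0.5,"ty":-2.9,"tz":-60,"rx":0,"ry":0,"rz":-0.003,"jaw":0.6},
    {"tx":-0.5,"ty":-2.9,"tz":-63,"rx":0,"ry":0,"rz":-0.003,"jaw":0.6},
    {"tx":-0.5,"ty":-2.9,"tz":-63,"rx":0,"ry":0,"rz":-0.003,"jaw":0.6},
  ],
  grip_force=40,
)

```text
time_s: 26.05
position: [0.4375, -0.1102, -0.016]
tool_rot: [[-0.945, -0.326, 0.006], [-0.326, 0.945, -0.006], [-0.004, -0.007, -1.0]]
ft_force: [1.0, 0.5, 0.5]
grip_width: 0.0682
```

```bash
python3 - <<'E'
from seg import *
s=shot('scene');o=env.observe();print(o['position'],o['ft_force'],o['tool_rot'][:,1],o['time_s'])
b=s['image'][...,::-1]
cv2.imwrite('pics/c21.png',cv2.resize(b[120:220,230:350],None,fx=6,fy=6,interpolation=3))
E
```

```text
[ 0.43760182 -0.11027858 -0.01577991] [ 0.47809486 -0.57911741 -0.10599096] [-0.3256781   0.94545075 -0.00752669] 26.1
```

View pics/c21.png

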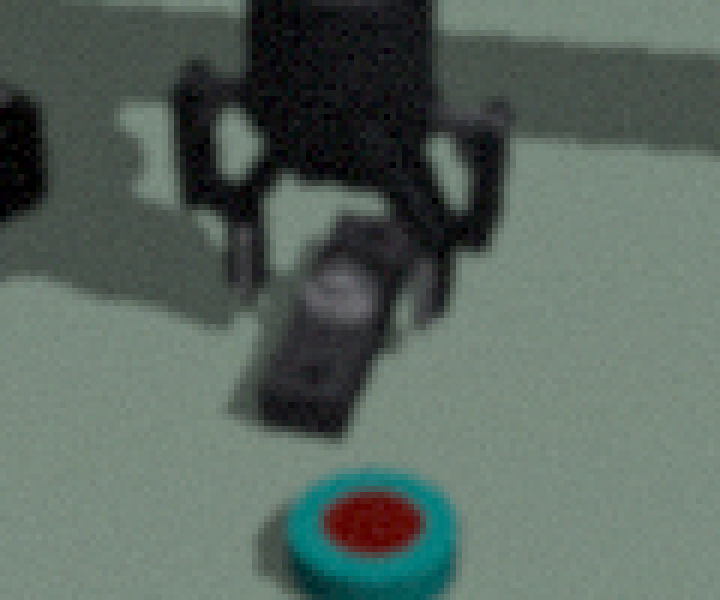

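The fingers straddle the bar at the hub. Close.

Request:
apply_moves(
  plan=[
    {"tx":0,"ty":0,"tz":0,"rx":0,"ry":0,"rz":0,"jaw":0.2},
    {"tx":0,"ty":0,"tz":0,"rx":0,"ry":0,"rz":0,"jaw":-0.3},
    {"tx":0,"ty":0,"tz":0,"rx":0,"ry":0,"rz":0,"jaw":-0.3},
    {"tx":0,"ty":0,"tz":0,"rx":0,"ry":0,"rz":0,"jaw":-0.3},
    {"tx":0,"ty":0,"tz":0,"rx":0,"ry":0,"rz":0,"jaw":-0.3},
    {"tx":0,"ty":0,"tz":0,"rx":0,"ry":0,"rz":0,"jaw":-0.3},
    {"tx":0,"ty":0,"tz":0,"rx":0,"ry":0,"rz":0,"jaw":-0.3},
  ],
  grip_force=60,
)

```text
time_s: 26.8
position: [0.4378, -0.1103, -0.015]
tool_rot: [[-0.945, -0.326, 0.007], [-0.326, 0.945, -0.006], [-0.005, -0.008, -1.0]]
ft_force: [-1.4, 1.0, 8.8]
grip_width: 0.0343
```

```bash
python3 - <<'E'
from seg import *
s=shot('scene');o=env.observe();print(o['position'],o['ft_force'],o['tool_rot'][:,1],o['grip_width'],o['time_s'])
b=s['image'][...,::-1]
cv2.imwrite('pics/c22.png',cv2.resize(b[120:220,230:350],None,fx=6,fy=6,interpolation=3))
E
```

```text
[ 0.43778021 -0.11029126 -0.01504598] [-1.69239754  1.55593684  7.7209864 ] [-0.32581988  0.94539576 -0.00826204] 0.03433435452673348 26.85
```

View pics/c22.png

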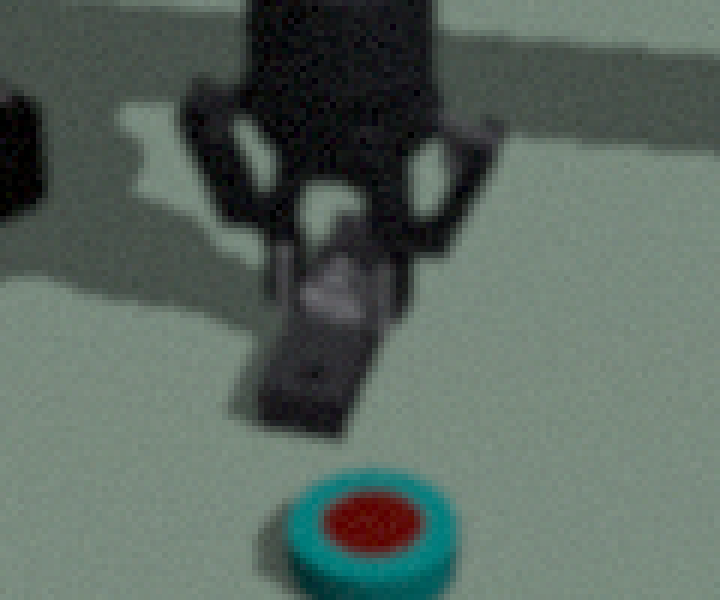

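Gripped. Lift it, then carry it in two stages while turning +60° on the way.

Request:
apply_moves(
  plan=[
    {"tx":0,"ty":0,"tz":10,"rx":0,"ry":0,"rz":0,"jaw":-0.3},
    {"tx":0,"ty":0,"tz":40,"rx":0,"ry":0,"rz":0,"jaw":-0.3},
    {"tx":0,"ty":0,"tz":80,"rx":0,"ry":0,"rz":0,"jaw":-0.3},
    {"tx":0,"ty":0,"tz":120,"rx":0,"ry":0,"rz":0,"jaw":-0.3},
    {"tx":1,"ty":20,"tz":150,"rx":0,"ry":0,"rz":0,"jaw":-0.3},
    {"tx":2,"ty":50,"tz":165,"rx":0,"ry":0,"rz":0.04,"jaw":-0.3},
    {"tx":2,"ty":90,"tz":165,"rx":0,"ry":0,"rz":0.1,"jaw":-0.3},
    {"tx":3,"ty":130,"tz":165,"rx":0,"ry":0,"rz":0.18,"jaw":-0.3},
    {"tx":4,"ty":170,"tz":165,"rx":0,"ry":0,"rz":0.26,"jaw":-0.3},
    {"tx":5,"ty":205,"tz":165,"rx":0,"ry":0,"rz":0.34,"jaw":-0.3},
    {"tx":6,"ty":230,"tz":165,"rx":0,"ry":0,"rz":0.4,"jaw":-0.3},
  ],
  grip_force=80,
)

```text
time_s: 27.95
position: [0.4425, 0.1218, 0.1499]
tool_rot: [[-0.741, -0.672, 0.007], [-0.672, 0.741, -0.003], [-0.004, -0.007, -1.0]]
ft_force: [-0.2, 0.9, -7.3]
grip_width: 0.0334
```

```bash
python3 - <<'E'
from seg import *
s=shot('scene');o=env.observe();print(o['position'],o['ft_force'],o['wrist_torque'],o['tool_rot'],o['q'],o['grip_width'],o['time_s'])
b=s['image'][...,::-1]
cv2.imwrite('pics/c23.png',cv2.resize(b[60:240,300:520],None,fx=3.3,fy=3.3,interpolation=3))
E
```

```text
[0.44246479 0.12420009 0.14988225] [-1.39580691  2.00774405 -5.34743576] [ 0.24811021  0.19052618 -0.00403885] [[-7.38371596e-01 -6.74352010e-01  7.53343848e-03]
 [-6.74374413e-01  7.38389314e-01 -6.09825768e-04]
 [-5.15137324e-03 -5.53063618e-03 -9.99971437e-01]] [ 8.92565939e-01  1.55993993e+01  9.35052672e+01 -4.42047472e-02
  7.04642972e+01 -1.31498276e+02] 0.033530796456393966 28.0
```

View pics/c23.png

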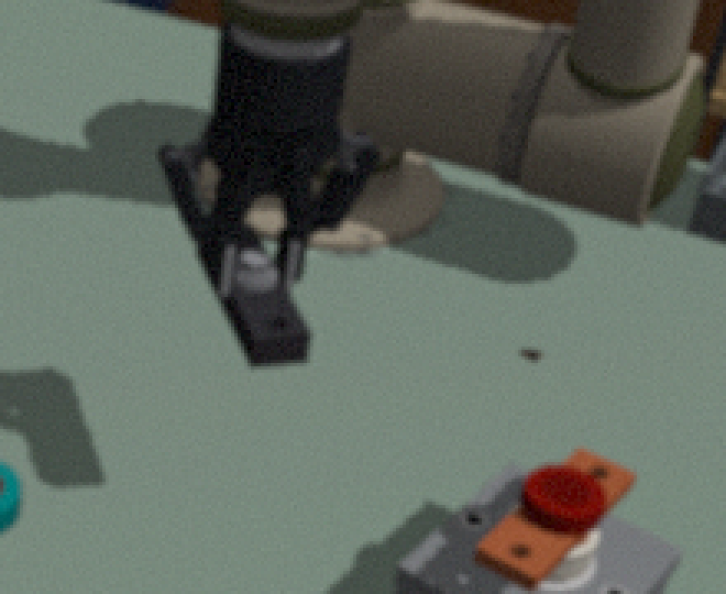

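Request:
apply_moves(
  plan=[
    {"tx":0.5,"ty":30,"tz":0,"rx":0,"ry":0,"rz":0.06,"jaw":-0.3},
    {"tx":1,"ty":65,"tz":0,"rx":0,"ry":0,"rz":0.15,"jaw":-0.3},
    {"tx":2,"ty":100,"tz":0,"rx":0,"ry":0,"rz":0.26,"jaw":-0.3},
    {"tx":2,"ty":135,"tz":0,"rx":0,"ry":0,"rz":0.37,"jaw":-0.3},
    {"tx":3,"ty":165,"tz":0,"rx":0,"ry":0,"rz":0.48,"jaw":-0.3},
    {"tx":3,"ty":190,"tz":0,"rx":0,"ry":0,"rz":0.56,"jaw":-0.3},
    {"tx":3.6,"ty":208,"tz":0,"rx":0,"ry":0,"rz":0.62,"jaw":-0.3},
    {"tx":3.6,"ty":217.9,"tz":-5,"rx":0,"ry":0,"rz":0.639,"jaw":-0.3},
    {"tx":3.6,"ty":217.9,"tz":-15,"rx":0,"ry":0,"rz":0.639,"jaw":-0.3},
    {"tx":3.6,"ty":217.9,"tz":-25,"rx":0,"ry":0,"rz":0.639,"jaw":-0.3},
    {"tx":3.6,"ty":217.9,"tz":-25,"rx":0,"ry":0,"rz":0.639,"jaw":-0.3},
    {"tx":3.6,"ty":217.9,"tz":-25,"rx":0,"ry":0,"rz":0.639,"jaw":-0.3},
  ],
  grip_force=80,
)

```text
time_s: 29.2
position: [0.4461, 0.3413, 0.1246]
tool_rot: [[-0.192, -0.981, 0.006], [-0.981, 0.192, 0.003], [-0.004, -0.005, -1.0]]
ft_force: [0.9, -0.2, -6.2]
grip_width: 0.0334
```

```bash
python3 - <<'E'
from seg import *
s=shot('scene');t=shot('top');o=env.observe();print(o['position'],o['ft_force'],o['wrist_torque'],o['tool_rot'],o['q'],o['grip_width'],o['time_s'])
a,b=t['image'][...,::-1],s['image'][...,::-1]
cv2.imwrite('pics/c24.png',cv2.resize(np.hstack([b[140:275,400:520],a[220:355,60:180]]),None,fx=3.3,fy=3.3,interpolation=3))
E
```

```text
[0.44639825 0.34169384 0.12525282] [ 0.11155753  0.16805388 -5.84124036] [-0.01430453  0.05604524 -0.02556742] [[-0.19148347 -0.9814711   0.00696817]
 [-0.9814806   0.19151524  0.00421362]
 [-0.00547005 -0.00603229 -0.99996684]] [ 2.53429520e+01  2.66580218e+01  8.00422229e+01  4.95013026e-02
  7.28355946e+01 -1.43630982e+02] 0.03329959091049817 29.3
```

View pics/c24.png

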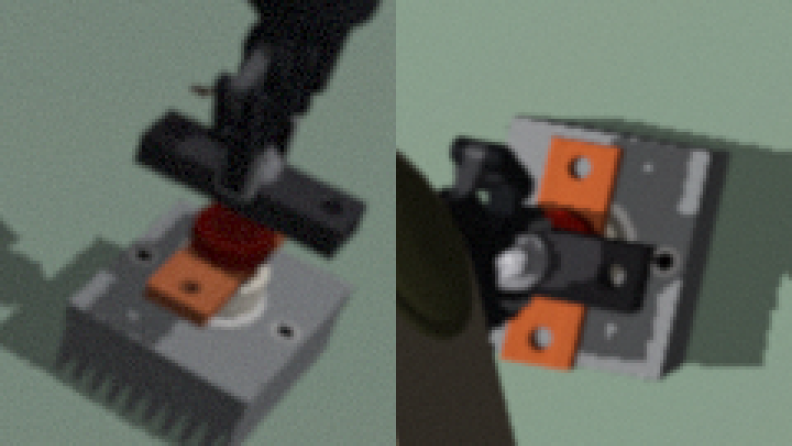

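The bar is square across the fins (jaw 169.0°, bar 79.0°) and centred over the disc in both views. Lower it.

Request:
apply_moves(
  plan=[
    {"tx":-0.3,"ty":0.4,"tz":-8,"rx":0,"ry":0,"rz":0,"jaw":-0.3},
    {"tx":-0.3,"ty":0.4,"tz":-15,"rx":0,"ry":0,"rz":0,"jaw":-0.3},
    {"tx":-0.3,"ty":0.4,"tz":-19,"rx":0,"ry":0,"rz":0,"jaw":-0.3},
    {"tx":-0.3,"ty":0.4,"tz":-21,"rx":0,"ry":0,"rz":0,"jaw":-0.3},
    {"tx":-0.3,"ty":0.4,"tz":-22,"rx":0,"ry":0,"rz":0,"jaw":-0.3},
    {"tx":-0.3,"ty":0.4,"tz":-22.5,"rx":0,"ry":0,"rz":0,"jaw":-0.3},
    {"tx":-0.3,"ty":0.4,"tz":-22.5,"rx":0,"ry":0,"rz":0,"jaw":-0.3},
    {"tx":-0.3,"ty":0.4,"tz":-22.5,"rx":0,"ry":0,"rz":0,"jaw":-0.3},
  ],
  grip_force=80,
)

```text
time_s: 30.1
position: [0.4461, 0.3422, 0.1029]
tool_rot: [[-0.191, -0.981, 0.007], [-0.982, 0.191, 0.004], [-0.006, -0.006, -1.0]]
ft_force: [-0.0, -0.4, -6.0]
grip_width: 0.0333
```

Request:
apply_moves(
  plan=[
    {"tx":0,"ty":0,"tz":-0.5,"rx":0,"ry":0,"rz":0,"jaw":-0.3},
    {"tx":0,"ty":0,"tz":-0.9,"rx":0,"ry":0,"rz":0,"jaw":-0.3},
    {"tx":0,"ty":0,"tz":-1.3,"rx":0,"ry":0,"rz":0,"jaw":-0.3},
    {"tx":0,"ty":0,"tz":-1.3,"rx":0,"ry":0,"rz":0,"jaw":-0.3},
    {"tx":0,"ty":0,"tz":-1.3,"rx":0,"ry":0,"rz":0,"jaw":-0.3},
  ],
  grip_force=80,
)

```text
time_s: 30.6
position: [0.4462, 0.3421, 0.1016]
tool_rot: [[-0.191, -0.981, 0.007], [-0.981, 0.191, 0.004], [-0.006, -0.006, -1.0]]
ft_force: [0.1, 0.1, -6.5]
grip_width: 0.0334
```

Request:
apply_moves(
  plan=[
    {"tx":0,"ty":0,"tz":-0.4,"rx":0,"ry":0,"rz":0,"jaw":-0.3},
    {"tx":0,"ty":0,"tz":-0.7,"rx":0,"ry":0,"rz":0,"jaw":-0.3},
    {"tx":0,"ty":0,"tz":-1,"rx":0,"ry":0,"rz":0,"jaw":-0.3},
    {"tx":0,"ty":0,"tz":-1,"rx":0,"ry":0,"rz":0,"jaw":-0.3},
  ],
  grip_force=80,
)

```text
time_s: 31.0
position: [0.4463, 0.3423, 0.1011]
tool_rot: [[-0.191, -0.981, 0.008], [-0.981, 0.191, 0.005], [-0.006, -0.007, -1.0]]
ft_force: [-1.7, -0.3, -0.8]
grip_width: 0.0334
```

Request:
apply_moves(
  plan=[
    {"tx":0,"ty":0,"tz":-0.3,"rx":0,"ry":0,"rz":0,"jaw":-0.3},
    {"tx":0,"ty":0,"tz":-0.5,"rx":0,"ry":0,"rz":0,"jaw":-0.3},
    {"tx":0,"ty":0,"tz":-0.5,"rx":0,"ry":0,"rz":0,"jaw":-0.3},
  ],
  grip_force=80,
)

```text
time_s: 31.3
position: [0.4463, 0.3423, 0.1011]
tool_rot: [[-0.191, -0.981, 0.008], [-0.982, 0.191, 0.005], [-0.006, -0.007, -1.0]]
ft_force: [-3.0, -2.0, 3.3]
grip_width: 0.033
```

```bash
python3 - <<'E'
from seg import *
s=shot('scene');t=shot('top');o=env.observe();print(o['position'],o['ft_force'],o['wrist_torque'],o['time_s'])
a,b=t['image'][...,::-1],s['image'][...,::-1]
cv2.imwrite('pics/c25.png',cv2.resize(np.hstack([b[150:275,400:520],a[230:355,60:180]]),None,fx=3.3,fy=3.3,interpolation=3))
E
```

```text
[0.4463456  0.34228632 0.10111348] [-4.4497139  -0.97432058  5.9100328 ] [-0.27064399  0.58240726 -0.02727419] 31.4
```

View pics/c25.png

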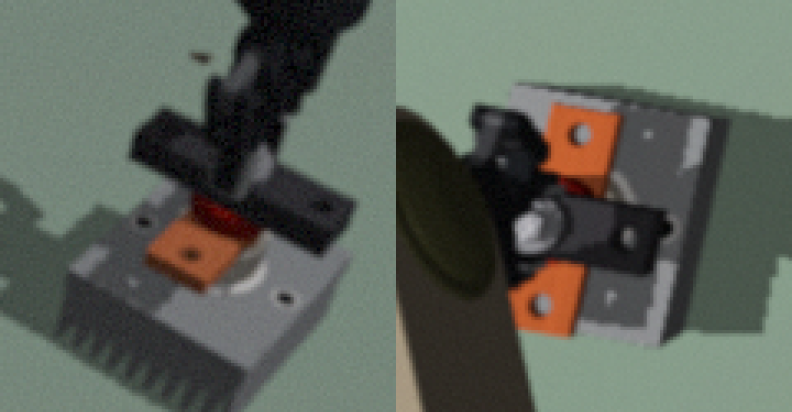

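Seated: it bears the bar's weight at z = 101.1 mm, 101.0 expected. Release slowly and rise straight up.

Request:
apply_moves(
  plan=[
    {"tx":0,"ty":0,"tz":0.3,"rx":0,"ry":0,"rz":0,"jaw":-0.1},
    {"tx":0,"ty":0,"tz":0.3,"rx":0,"ry":0,"rz":0,"jaw":0.1},
    {"tx":0,"ty":0,"tz":0.3,"rx":0,"ry":0,"rz":0,"jaw":0.4},
    {"tx":0,"ty":0,"tz":0.3,"rx":0,"ry":0,"rz":0,"jaw":0.4},
    {"tx":0,"ty":0,"tz":0.3,"rx":0,"ry":0,"rz":0,"jaw":0.4},
    {"tx":0,"ty":0,"tz":15,"rx":0,"ry":0,"rz":0,"jaw":0.4},
    {"tx":0,"ty":0,"tz":45,"rx":0,"ry":0,"rz":0,"jaw":0.4},
    {"tx":0,"ty":0,"tz":85,"rx":0,"ry":0,"rz":0,"jaw":0.4},
    {"tx":0,"ty":-40,"tz":95,"rx":0,"ry":0,"rz":0,"jaw":0.4},
    {"tx":0,"ty":-80,"tz":95,"rx":0,"ry":0,"rz":-0.1,"jaw":0.4},
    {"tx":0,"ty":-125,"tz":95,"rx":0,"ry":0,"rz":-0.2,"jaw":0.4},
    {"tx":0,"ty":-170,"tz":95,"rx":0,"ry":0,"rz":-0.3,"jaw":0.4},
  ],
  grip_force=40,
)

```text
time_s: 32.6
position: [0.4461, 0.1709, 0.1963]
tool_rot: [[-0.476, -0.88, 0.01], [-0.88, 0.476, 0.002], [-0.007, -0.008, -1.0]]
ft_force: [0.4, 0.1, -0.5]
grip_width: 0.06
```

Request:
apply_moves(
  plan=[
    {"tx":0,"ty":-45,"tz":0,"rx":0,"ry":0,"rz":-0.1,"jaw":0.4},
    {"tx":0,"ty":-90,"tz":0,"rx":0,"ry":0,"rz":-0.2,"jaw":0.4},
    {"tx":0,"ty":-135,"tz":0,"rx":0,"ry":0,"rz":-0.3,"jaw":0.4},
    {"tx":0,"ty":-180,"tz":0,"rx":0,"ry":0,"rz":-0.4,"jaw":0.4},
    {"tx":0,"ty":-210,"tz":0,"rx":0,"ry":0,"rz":-0.5,"jaw":0.4},
    {"tx":0,"ty":-230,"tz":0,"rx":0,"ry":0,"rz":-0.6,"jaw":0.4},
    {"tx":0,"ty":-240,"tz":0,"rx":0,"ry":0,"rz":-0.6,"jaw":0.4},
  ],
  grip_force=40,
)

```text
time_s: 33.3
position: [0.4461, -0.0707, 0.1963]
tool_rot: [[-0.891, -0.455, 0.01], [-0.455, 0.891, -0.004], [-0.007, -0.008, -1.0]]
ft_force: [0.7, 0.3, 0.7]
grip_width: 0.0599
```

```bash
python3 - <<'E'
from seg import *
s=shot('scene','pics/s26.png');t=shot('top','pics/t26.png');o=env.observe();print(o['position'],o['time_s'])
a,b=t['image'][...,::-1],s['image'][...,::-1]
cv2.imwrite('pics/c26.png',cv2.resize(np.hstack([b[170:275,410:515],a[240:345,65:170]]),None,fx=3.8,fy=3.8,interpolation=3))
E
```

```text
[ 0.44611494 -0.06975279  0.19622948] 33.4
```

View pics/c26.png

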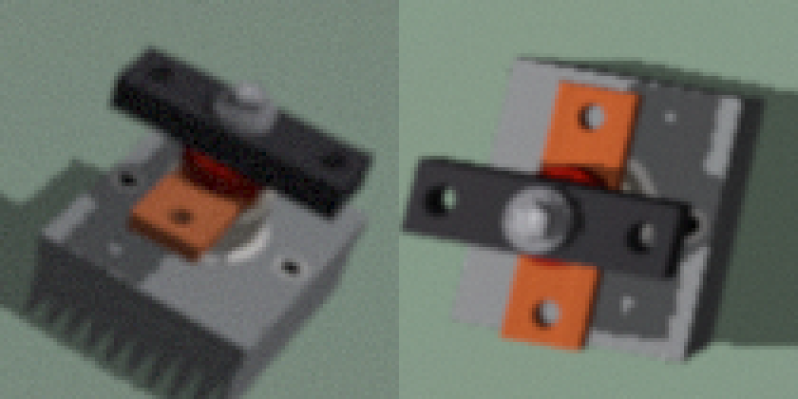

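The stack stands, with the bar across the fins in both views. Now I check its position and angle.

```bash
python3 - <<'E'
from seg import *
t=shot('top');I=t['image'][265:325,60:155]
U=4;v=cv2.resize(cv2.GaussianBlur(I,(3,3),0),None,fx=U,fy=U,interpolation=cv2.INTER_CUBIC).max(2)
ys=[];
for th in (60,66,72):
    m=cv2.morphologyEx((v<th).astype(np.uint8),cv2.MORPH_OPEN,np.ones((13,13)))
    n,l,st,_=cv2.connectedComponentsWithStats(m);print([ (x[0]/4+60,x[1]/4+265,x[4]) for x in st[1:]])
    q=cv2.findNonZero(m)[:,0].astype(float);q=(q+.5)/U-.5+[60,265]
    P=(plane(t,q,.138)[:,:2]*1000).astype(np.float32)
    r=cv2.minAreaRect(P);print(th,r,cen(cv2.convexHull(P)[:,0]))
# hand picked corners of bar top face, from crop (scale 3.8)
s=shot('scene')
def T(p):return [65+(p[0]-399)/3.8,240+p[1]/3.8]
def S(p):return [410+p[0]/3.8,170+p[1]/3.8]
ct=[T((420,157)),T((403,233)),T((691,203)),T((676,277))]
print('top corners',plane(t,ct,.138).round(4),plane(t,ct,.138).mean(0))
hs=[S((162,73)),S((333,160))];h=plane(s,hs,.138);print('scene holes',h,h.mean(0),np.linalg.norm(h[0]-h[1]),np.degrees(np.arctan2(*(h[1]-h[0])[1::-1])))
ht=[T((441,199)),T((641,236))];h=plane(t,ht,.138);print('top holes',h,h.mean(0),np.linalg.norm(h[0]-h[1]),np.degrees(np.arctan2(*(h[0]-h[1])[1::-1])))
cs=[S((151,47)),S((113,85)),S((372,157)),S((331,199))]
print('scene corners',plane(s,cs,.138),plane(s,cs,.138).mean(0))
for i in range(4): 
  j=[3,2,1,0][i]; print(tri(t,ct[i],s,cs[j]))
E
```

```text
[(np.float64(143.5), np.float64(279.5), np.int32(3575)), (np.float64(68.5), np.float64(282.5), np.int32(5993)), (np.float64(107.75), np.float64(287.5), np.int32(10378))]
60 ((435.9630126953125, 322.8553466796875), (82.04933166503906, 158.06829833984375), 1.573981761932373) [446.19174723 311.59839568]
[(np.float64(143.25), np.float64(278.75), np.int32(3989)), (np.float64(67.75), np.float64(282.25), np.int32(7019)), (np.float64(106.5), np.float64(287.25), np.int32(11190))]
66 ((436.2093505859375, 323.4685363769531), (83.40521240234375, 159.33111572265625), 1.906476378440857) [446.42501784 312.49336349]
[(np.float64(143.0), np.float64(277.75), np.int32(4422)), (np.float64(67.5), np.float64(282.25), np.int32(7484)), (np.float64(105.25), np.float64(286.5), np.int32(12200))]
72 ((437.10443115234375, 323.7300109863281), (85.29592895507812, 159.79788208007812), 1.907302975654602) [446.76666269 312.36545087]
top corners [[0.4766 0.3995 0.138 ]
 [0.4402 0.4054 0.138 ]
 [0.453  0.2675 0.138 ]
 [0.4177 0.2734 0.138 ]] [0.44686333 0.33645748 0.138     ]
scene holes [[0.43587414 0.29609741 0.138     ]
 [0.45590851 0.39301184 0.138     ]] [0.44589133 0.34455462 0.138     ] 0.09896354559758425 78.32020624257294
top holes [[0.45625058 0.38826386 0.138     ]
 [0.43739667 0.29110881 0.138     ]] [0.44682363 0.33968633 0.138     ] 0.09896753427931246 79.01768365112588
scene corners [[0.41726361 0.28354892 0.138     ]
 [0.4601454  0.27758799 0.138     ]
 [0.44247686 0.40935504 0.138     ]
 [0.48590707 0.40015759 0.138     ]] [0.45144823 0.34266238 0.138     ]
(array([0.47685137, 0.40089839, 0.13167779]), np.float64(0.002721325869852287))
(array([0.43954203, 0.40814968, 0.13493371]), np.float64(0.0025650452239624495))
(array([0.45120762, 0.27288573, 0.12934204]), np.float64(0.006035209963855448))
(array([0.41540056, 0.2789265 , 0.13402699]), np.float64(0.009042474731354782))
```

```bash
python3 - <<'E'
from seg import *
t=shot('top');s=shot('scene')
T=lambda p:[65+(p[0]-399)/3.8,240+p[1]/3.8]
S=lambda p:[410+p[0]/3.8,170+p[1]/3.8]
a=tri(t,T((441,199)),s,S((333,160)));b=tri(t,T((641,236)),s,S((162,73)));print(a,b,(a[0]+b[0])/2)
# seat holes, first pictures' pixels
a=tri(t,(92.4,289.8),s,(486.1,240.0));b=tri(t,(141.0,298.8),s,(443.1,216.7));print(a,b,(a[0]+b[0])/2)
E
python3 - <<'E'
import cv2,numpy as np
a=cv2.imread('pics/t26.png');b=cv2.imread('pics/s26.png')
cv2.imwrite('pics/f26.png',cv2.resize(np.hstack([a,b]),(800,300),interpolation=3))
c=cv2.resize(a[275:310,62:152],None,fx=8.5,fy=8.5,interpolation=3);cv2.imwrite('pics/g26.png',c)
E
```

```text
(array([0.45538176, 0.39115602, 0.13623273]), np.float64(0.004177753876373071)) (array([0.43630598, 0.29385827, 0.13686329]), np.float64(0.004931570876427479)) [0.44584387 0.34250714 0.13654801]
(array([0.45616919, 0.39009763, 0.06106502]), np.float64(0.0020033831937123882)) (array([0.43724999, 0.29170557, 0.06182506]), np.float64(0.0018785232634857267)) [0.44670959 0.3409016  0.06144504]
```

View pics/f26.png

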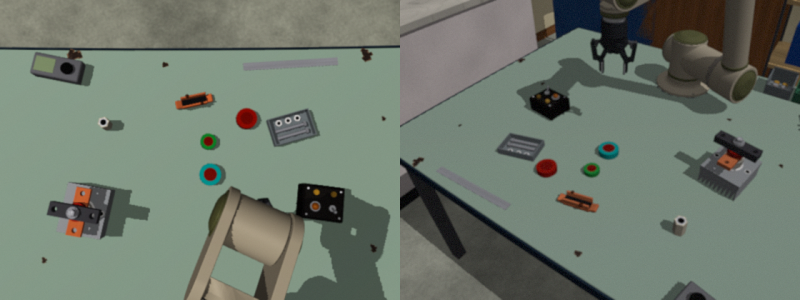

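View pics/g26.png

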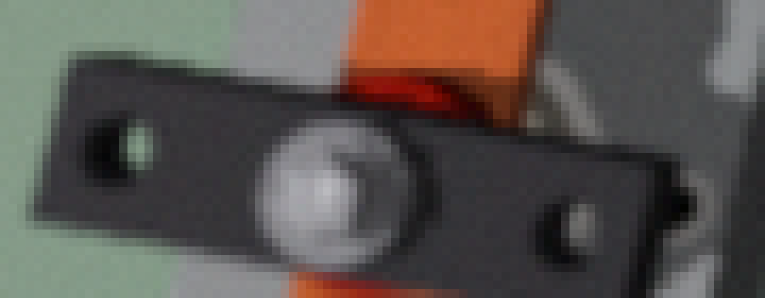

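The bar's hole centres are 99 mm apart, at 79.0° in the top view and 78.3° in the scene view. The seat's y is 79.1° and 78.7° in the same views. The two-view midpoint is within about 2 mm of the seat centre, and the top view alone puts it within about 1.5 mm. Measured top height is 137 mm, 138 expected. The bystanders are where they started and the gripper is clear, so I hand in.

```bash
python3 - <<'E'
from rig import env
print(env.observe()['time_s']); print(env.close_job())
E
```

```text
33.6
the job is handed in; nothing more can be done
None
```

The rectifier stack is built on the heat sink seat in the order asked: diode, busbar along the fins, small red disc, then the spring bar across the fins. I let go of everything and handed in at 33.6 s of the 134 s, with the gripper well clear. No verdict was given.

**Touchdown:** each part was lowered in steps of 0.5 mm or less until it touched. Contact came within 0.2 mm of the expected height each time, with at most about 10 N of push.

**Last pictures:**
- The stack stands upright, with the bar top measured at 137 mm (138 expected).
- The bolt holes measured 99 mm apart (100 expected), and the bar is aligned with the tapped holes to within about 0.5°.
- The tester, coupler, shoe and bolt tray look unmoved. The spare discs were left alone.

**What disagreed:**
- **Centring:** the two cameras disagree by up to 5 mm in y at the top of the stack. The top camera puts the bolt-hole midpoint about 1.3 mm one way across the fins and the two-view average 1.6 mm the other, plus about 0.9 mm along them. I take the true error to be about 1 to 2 mm.
- **Red disc:** its centring was checked mainly by eye. The measured shape included its visible side, so that number was unreliable.
- **Finger length:** the finger ends sit about 20 mm (shut) to 33 mm (open) behind the reported tool point. My first close on the diode therefore passed just above it without touching. I went lower for every later grasp.
- **Refused call:** my first move call was refused because fields were missing; nothing moved.

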